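# Isolate and lock out the bench supply, then refit its fuse cover

## Task

The bench supply box still has its fuse compartment open. Switch it off by turning the isolator handle a quarter turn anticlockwise to its stop, then swing the lockout hasp out of the handle until it stands straight out of the panel, so that it bars the handle from being turned back. Only when it is locked out, refit the loose cover: hook its lower lip under the ledge, swing the head edge down and press it shut under the roller catch; leave the other things on the bench where they are.

Things in the scene. Friction and masses are not known exactly. Their poses are not given: they have to be found in the camera images.
- panel: sloping top panel (148 x 264 mm) of the fixed grey bench supply box (black side cheeks, 278 mm wide, 47 mm high in front, 88 behind). It leans back 15 degrees, low edge towards the robot. Origin: middle of its surface, 64 mm above the bench. x up the slope (away from the robot), y left, z straight out of the panel. Isolator at y = -70 mm, open fuse compartment at y = +62 mm.
- isolator_axis (a point): on the turning axis (panel's z) of the isolator's black handle bar, 18 mm above the panel. Bar: 72 mm long (40 mm to the heel end, 32 mm to the tab end), 22 mm wide, flat sides 18 to 46 mm above the panel. On: along the slope, tab end up, at the bar mark. Off: across the panel, tab end left, at the ring mark. Below it a grey locking ring, radius 46 mm, top at 18 mm.
- isolator (a joint): turn of the handle: 0 rad = on; grows anticlockwise seen from in front of the panel; 1.571 rad = off, at its stop. Stays where it is left (friction 0.15 N m).
- hasp (a joint): swing of the lockout hasp, a steel leaf 5 mm thick in the slot along the top of the bar: 0 rad = stowed, 1.6 rad (stop) = standing straight out, its tip 122 mm above the panel. Stays where it is left (friction 0.06 N m). Only with the handle at off can its heel drop into the locking ring's notch, letting it swing past about 0.8 rad; it then bars the handle.
- hasp_pin (a point): hinge pin of the hasp, across the handle bar, 28 mm from the handle's axis on the heel side and 38 mm above the panel's surface
- hasp_tab (a point): centre of the 9 mm hole in the hasp's tab, 73 mm from the hinge pin. The tab (20 mm wide, 22 long, 5 thick) projects past the end of the bar, 38 mm above the panel when stowed, and can be pinched by its two sides; it turns between the fingers as it swings away from the panel in an arc about the pin.
- seat (a point): centre of the fuse compartment on the panel's surface. The shut cover's origin lies here, cover axes along the panel's axes. Frame round it: side bars 98 mm apart and a head bar 49.5 mm up the slope, all 6 mm high; the ledge at the foot. The microscope's screen hangs behind the box, 190 mm and more above the bench, its near corner about 0.53 m from the robot's base axis.
- ledge (a point): foot of the ledge's back wall, 62.5 mm down the slope from the seat, on the panel's surface. The ledge's roof reaches from here 10 mm up the slope, with 10 mm of free height under it (13 mm over its top).
- roller (a point): centre of the sprung roller catch (10 mm thick, 18 mm long) at the head of the compartment, 11 mm above the panel. It overhangs the shut cover's head edge by 2.3 mm; pressing that edge down with about 5 N snaps the cover under it.
- cover: loose aluminium cover, 92 x 92 x 6 mm, 0.14 kg, with a lower lip at its -x end (72 mm wide, 3.5 mm thick, level with the underside) and on top a black pull rib: 60 mm along x, 12 mm thick along y, centred at x = +4 mm, 6 to 30 mm above the underside. Origin: centre of the underside, z towards the rib. Starts flat on the bench, rib up.
- lip (a point): middle of the free end of the cover's lower lip, on its underside, 62 mm from the cover's origin along its -x
- head_edge (a point): middle of the cover's head edge (opposite the lip), on its upper side, 46 mm from the cover's origin along its +x
- side_cutters: side cutters, 109 mm long, 12 mm high, lying loose to the right of the box; bystander
- film_tape: roll of film tape, 74 mm across, 15 mm high, lying loose left of the cover; bystander
- heatsink: finned heatsink, 40 x 40 x 22 mm, loose just right of the box; bystander

How it is judged:
On the way, in this order (a step that is already met when the one before it is completed fails the run):
1. the isolator handle is turned to off (value of joint isolator above 1.5 rad), for 0.2 s.
2. the hasp is swung out with the handle at off (value of joint hasp above 1.3 rad and value of joint isolator above 1.48 rad), for 0.2 s.
3. the cover's lip is hooked under the ledge, its head edge still raised (x of lip in the frame of seat between -0.064 and -0.0555 m and z of lip in the frame of seat below 0.0065 m and z of head_edge in the frame of seat above 0.01 m), for 0.04 s.
At the end, for the whole second after the job is handed in: handle at off (within 5 degrees of its stop), hasp out (75 degrees or more), cover lying shut on the panel, lip under the ledge and head edge under the roller catch (within 4 mm along and 6 mm across the slope, raised less than 3 mm, within 2.3 degrees of parallel) and at rest (all of step 2 and x of cover in the frame of seat between -0.004 and 0.004 m and y of cover in the frame of seat between -0.006 and 0.006 m and z of cover in the frame of seat below 0.003 m and z of head_edge in the frame of seat below 0.009 m and angle between the z axis of cover and the z axis of panel, either way round below 0.04 rad and linear speed of cover below 0.01 m/s); the robot touches nothing.
It fails at once if the side cutters, the tape roll or the heatsink are moved by more than 30 mm (distance of any of side_cutters, film_tape, heatsink from where it was at the start of the episode above 0.03 m).
It also fails if it takes over 72 s, if anything falls off the work surface, if the arm or the gripper's body presses on something with over 40 N, if the wrist force passes 120 N, or if a joint passes its speed limit or range.

## Robot

A 6-joint arm with a two-finger parallel gripper is mounted at the origin on a cart in front of the work surface, level with it; the furniture and walls round the work are solid. World frame = base frame: x ahead of the robot, y to its left, z up, the work surface at z = 0. Lengths are in m, angles in rad, forces in N, time in s.
With the tool pointing down it reaches from about 0.225 to 0.875 m from the base axis. Payload 3.4 kg.
Tool frame: the origin (TCP) lies at the centre of the arm's flange, where the gripper is bolted on; the fingertips stand manip.tcp_to_tips ahead of it and the grasp point (between the pads) lies 155 mm ahead of it (manip.tcp_to_tips is the distance from the TCP to the fingertips, in m); z points along the fingers, y is the line along which they close (so a half turn about z gives the same grasp; the last joint's range is limited). The gripper opens to 85 mm and grips with 20 to 120 N. Pads are 22 mm wide; open, the fingers measure 114 mm over their backs; the gripper's body (76 mm by 85 mm) begins 54 mm behind the grasp point. The pads swing forward as they close: fully open they stand 13 mm farther back than shut.
Start: joints at [1.067, 0.276, 1.505, -0, 1.361, -0.121], TCP at [0.215, 0.533, 0.405] pointing down, gripper open.
Joint ranges: [-2.89, 2.89], [-0.75, 2.08], [0.22, 2.7], [-1.18, 4.32], [0.11, 2.71], [-2.7, 2.7]. Speed limits (rad/s): [2.57, 2.57, 3.14, 3.14, 3.14, 3.14].

## Interface

Orientations are given as a unit quaternion [w, x, y, z].
In Python, from rig import sensors, imaging, manip gives the robot as it stands. The module is installed in compiled form; this text tells all that it offers.
- The arm moves only by the tool jog_arm, never from a script. Its argument "plan" is a list of rows, each an object of numbers: "dx", "dy", "dz": the shift along the tool's x, y, z in mm; "ax", "ay", "az": the turn, a rotation vector about the tool's x, y, z in units of 6 degrees (1.0 is 6 degrees); "grip": the closure, from 0 (fully open) to 1 (shut). A call has 1 to 20 rows; each row shifts and turns the commanded pose from where the row before left it, along the tool's axes as they then stand; what a row does not reach is not made up. A row lasts 1/12 s, in which the tool goes at most 41.7 mm and 7.16 degrees, less where a joint would pass 70% of its speed; a pose out of reach is approached as far as the arm can. A call is refused whole if a number of a shift passes 41.7 or a number of a turn 1, either way. A call with a gripper value outside its range is refused whole. The fingers move at their own pace and stop on an object; "grip_force" is the grip in N (left out, the last holds). Time passes only in rows, so rows that do not move let the fingers close. It gives the time, the measured TCP pose, the force, the opening and the grip force at its end, in the units of the state.
- sensors.get_state(): the state, without advancing time (a new reading comes with each control period).
- imaging.get_image(name): name is "scene" or "top" or "wrist"; returns a dict with "image" (384x512x3 uint8, red, green, blue), "K" (3x3 intrinsics, pixels), "k1" (the pictures are not rectified: a ray, as slopes to the right and down, at radius r is drawn at 1 + k1 r^2 times it, then the intrinsics apply), "extrinsics" (4x4, takes a point from world to camera coordinates). Camera axes: x right, y up, looking along -z (the intrinsics and any distortion apply to the point x, -y, -z); pixel columns grow to the right and rows downward; lengths in m; the calibration is good to about 2 mm. A picture is of the moment at which its call begins. There is no depth.
- manip.sign_off(): hands the job in; it is judged then, once.
The state is a dict: "clock": time; "qpos": joint angles; "qd": joint speeds; "effort": joint torques, N m; "position": TCP position; "ee_rot": TCP orientation; "contact_force": force on the tool from outside, world axes, zero at the start; "moment": the same for the moment, N m; "width": finger opening in m; "gripper_force": force on a finger pad.
Only numpy, scipy, OpenCV 4.12 (cv2) and the standard library are available. Lean on these libraries where they do the work, as an engineer would, in place of code of your own. Each camera call takes 0.05 s, during which the arm holds its last target. There are 200 camera calls.

## Working session

There is one attempt and no reset: what is moved stays moved. The work goes in short steps, Python scripts to look and compute and a tool call to move; the robot and the scene stay as the last step left them, time stands still between calls to the robot, and variables do not carry over. Pictures are saved under pics/ and viewed, at most 10 in all, crops included, and the job is handed in when it is done.

Besides the shell and the picture viewer there is one more tool, called after "Emit:" by a JSON object that holds its "name" and its "arguments", one argument or row to a line. jog_arm: Moves the arm, as the interface text tells. Its arguments: {"type":"object","properties":{"plan":{"type":"array"},"grip_force":{"type":"number"}},"required":["plan"]}

```bash
mkdir -p pics
python3 - <<'E'
from rig import sensors, imaging, manip
import cv2, numpy as np
print(manip.tcp_to_tips, sensors.get_state())
for n in ["scene","top","wrist"]:
    d=imaging.get_image(n); print(n,d["K"].tolist(),d["k1"],np.round(d["extrinsics"],4).tolist())
    cv2.imwrite(f"pics/{n}0.png",cv2.resize(d["image"][:,:,::-1],(800,600),interpolation=cv2.INTER_CUBIC))
    np.savez(f"{n}0.npz",**d)
E
```

```text
0.1734 {'clock': 0.0, 'qpos': array([ 1.06699804e+00,  2.76601776e-01,  1.50619936e+00,  1.31845647e-05,
        1.36067821e+00, -1.21002316e-01]), 'qd': array([ 2.27367691e-05, -1.36257743e-03, -1.25400323e-04, -2.09981495e-04,
        2.56652772e-04,  5.28652113e-04]), 'effort': array([ 5.36019706e-04, -4.16772366e+01, -2.45806700e+01, -4.01879106e-04,
        1.11515424e-02, -2.55236046e-05]), 'position': array([0.21466409, 0.53318031, 0.40380915]), 'ee_rot': array([-2.96065512e-04,  1.90232809e-01,  9.81738554e-01, -8.95705955e-04]), 'contact_force': array([1.39399925, 0.13094497, 0.39119947]), 'moment': array([-0.00181682,  0.00530988,  0.01117021]), 'gripper_force': 0.0, 'width': 0.0852921843638567}
scene [[449.1361957568781, 0.0, 259.9379632486034], [0.0, 449.1361957568781, 196.03422486044371], [0.0, 0.0, 1.0]] -0.11873904072887899 [[0.6846, -0.7285, 0.0261, -0.2457], [0.3189, 0.3315, 0.8879, -0.2386], [-0.6555, -0.5995, 0.4592, -1.1897], [0.0, 0.0, 0.0, 1.0]]
top [[462.1391601438742, 0.0, 258.8850699941714], [0.0, 462.1391601438742, 193.2435620611243], [0.0, 0.0, 1.0]] 0.049676630809158 [[-0.0194, -0.9998, -0.0046, 0.0656], [0.9755, -0.0199, 0.2192, -0.4344], [-0.2192, -0.0002, 0.9757, -1.2683], [0.0, 0.0, 0.0, 1.0]]
wrist [[294.6722424270112, 0.0, 256.0612228677496], [0.0, 294.6722424270112, 193.98402217736594], [0.0, 0.0, 1.0]] -0.04598405475673886 [[0.3735, 0.9276, -0.002, -0.5745], [-0.8889, 0.3573, -0.2867, 0.0372], [-0.2652, 0.1088, 0.958, -0.3797], [0.0, 0.0, 0.0, 1.0]]
```

View pics/scene0.png

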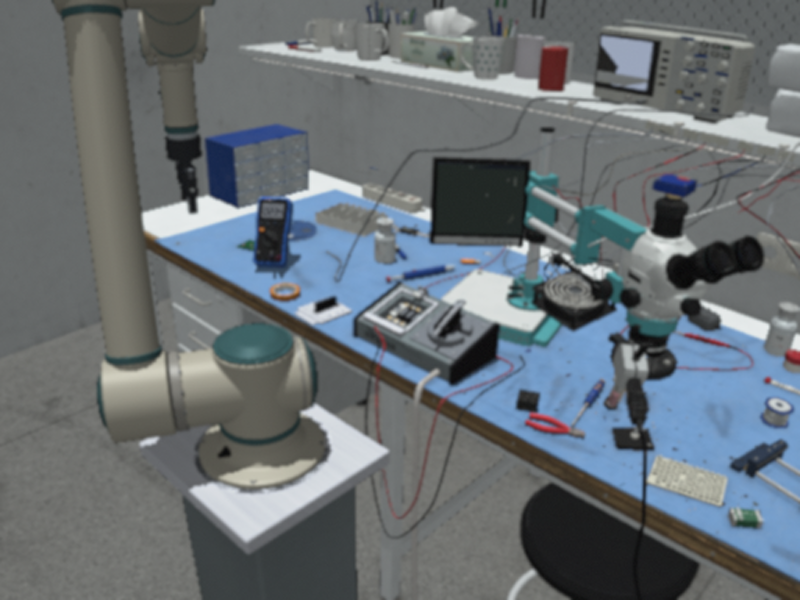

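View pics/top0.png

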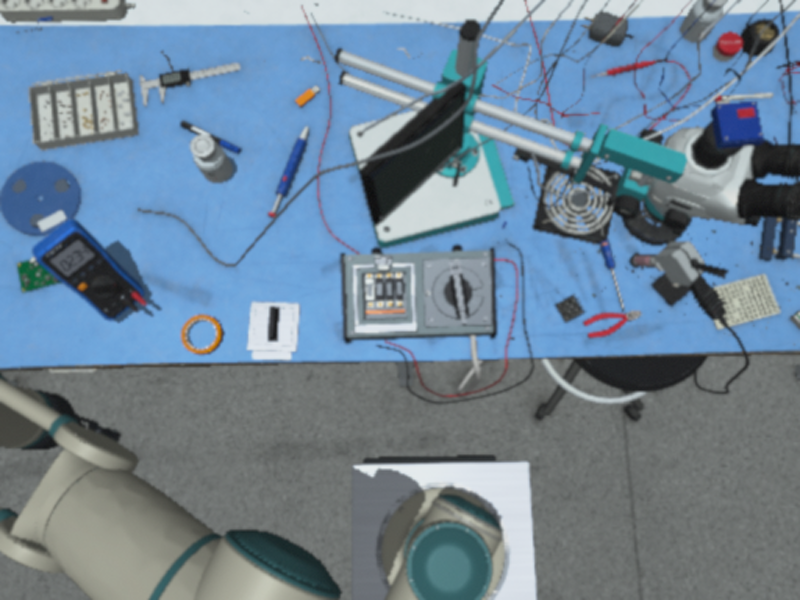

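The scene view shows the box with the handle along the slope (on) and the cover left of it. The top view has the box around (420,295), the cover at (273,330), lip towards the robot, and the tape at (202,334). Next, an enlarged crop.

Run:
```python
import cv2, numpy as np
a=np.load("top0.npz")["image"][:,:,::-1]
c=a[154:234,150:325]
cv2.imwrite("pics/topc.png",cv2.resize(c,None,fx=4.5,fy=4.5,interpolation=cv2.INTER_CUBIC))
b=np.load("scene0.npz")["image"][:,:,::-1][170:250,180:325]
cv2.imwrite("pics/scenec.png",cv2.resize(b,None,fx=5.5,fy=5.5,interpolation=cv2.INTER_CUBIC))
```

```text
(no output)
```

View pics/topc.png

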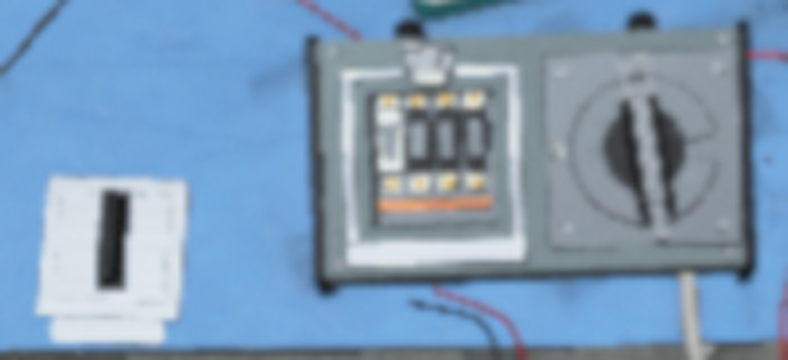

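View pics/scenec.png

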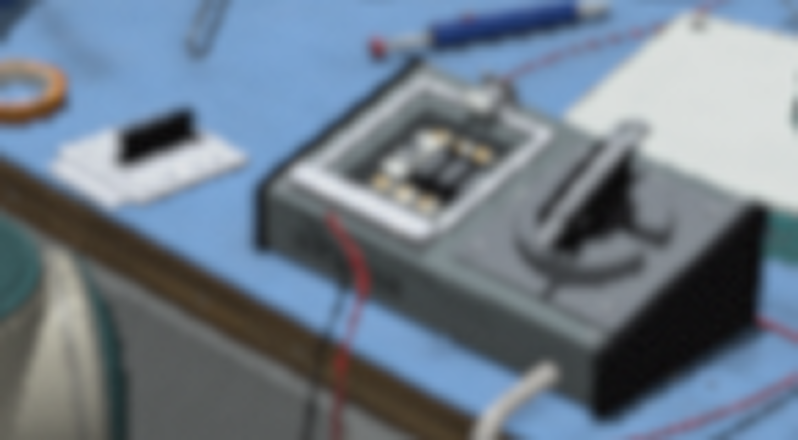

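The top crop shows the frame's outer corners at about (343,68), (521,66), (525,259) and (347,263). The panel corners are near (318,42), (737,32), (741,268) and (328,280), and the cover at (50,178), (187,181), (181,320) and (37,314), with its lip below. I'll fit rough poses from these.

```bash
cat > h.py <<'E'
import numpy as np, cv2
from scipy.optimize import least_squares
from scipy.spatial.transform import Rotation as R
def project(d,X):
    c=np.c_[X,np.ones(len(X))]@d["extrinsics"].T
    s=np.c_[c[:,0],-c[:,1]]/-c[:,2:3]
    s=s*(1+float(d["k1"])*(s**2).sum(1,keepdims=True))
    return s@d["K"][:2,:2].T+d["K"][:2,2]
def panelR(yaw): return R.from_euler("ZY",[yaw,-np.radians(15)])
def fit_panel(obs):  # obs: list of (d, pts_panel, px)
    f=lambda p: np.concatenate([(project(d,panelR(p[2]).apply(P)+[p[0],p[1],.064])-px).ravel() for d,P,px in obs])
    r=least_squares(f,[.42,-.05,0],loss="soft_l1"); return r.x,f(r.x).reshape(-1,2)
def fit_cover(obs):
    f=lambda p: np.concatenate([(project(d,R.from_euler("z",p[2]).apply(P)+[p[0],p[1],0])-px).ravel() for d,P,px in obs])
    r=least_squares(f,[.38,.25,0],loss="soft_l1"); return r.x,f(r.x).reshape(-1,2)
def crop2px(c,s,o): return (np.array(c,float)+.5)/s-.5+np.array(o)
def state(s):
    w,x,y,z=s["ee_rot"]; return np.array(s["position"]),R.from_quat([x,y,z,w])
def delta(s,pt,Rt):
    """shift (mm, tool axes) and total turn (units of 6 deg) from state s to target"""
    p,Rc=state(s); rv=(Rc.inv()*Rt).as_rotvec(degrees=True)/6
    return np.round(Rc.inv().apply(pt-p)*1e3,1), np.round(rv,2)
E
python3 - <<'E'
from h import *
d=dict(np.load("top0.npz"))
px=crop2px([(318,42),(737,32),(741,268),(328,280)],4.5,(150,154))
P=np.array([(74,132,0),(74,-132,0),(-74,-132,0),(-74,132,0)])/1e3
x,r=fit_panel([(d,P,px)]); print(x,r.round(1).tolist())
px=crop2px([(50,178),(187,181),(181,320),(37,314),(104,192),(130,193),(124,288),(97,287)],4.5,(150,154))
C=np.array([(46,46,6),(46,-46,6),(-46,-46,6),(-46,46,6),(34,6,30),(34,-6,30),(-26,-6,30),(-26,6,30)])/1e3
x,r=fit_cover([(d,C,px)]); print(x,r.round(1).tolist())
E
```

```text
[0.44606188 0.03212675 0.00732389] [[-0.3, 0.3], [0.4, -0.1], [0.7, -0.0], [-0.9, -0.2]]
[ 0.40224045  0.30124759 -0.0518182 ] [[0.2, 0.2], [1.1, 0.5], [0.4, 0.6], [0.6, 1.0], [0.0, -0.2], [-1.6, -0.3], [-1.8, -0.9], [0.0, -0.8]]
```

Run:
```python
from h import *
from rig import sensors
s=sensors.get_state(); p,Rc=state(s)
E=np.load("wrist0.npz")["extrinsics"]; cp=-E[:3,:3].T@E[:3,3]
print("cam in tool",Rc.inv().apply(cp-p), (E[:3,:3]@Rc.as_matrix()).round(3).tolist())
down=R.from_matrix(np.array([[-1,0,0],[0,1,0],[0,0,-1]]))
print(delta(s,np.array([.38,.30,.36]),R.from_euler("z",-.052)*down))
pr=panelR(.0073); Rt=pr*down
print(delta(s,np.array([.446,.032,.064])+pr.apply([0,0,.34]),Rt), np.array([.446,.032,.064])+pr.apply([0,0,.34]))
```

```text
cam in tool [0.07321139 0.00040465 0.03074648] [[0.0, 1.0, 0.001], [0.958, -0.0, 0.287], [0.287, 0.001, -0.958]]
(array([-240.5, -154.6,   44.2]), array([-0.01, -0.  , -3.16]))
(array([-320.4, -412. ,   12.2]), array([-0.5 , -2.47, -3.7 ])) [0.35800387 0.03135762 0.39241478]
```

Emit:
{"name": "jog_arm", "arguments": {
  "plan": [
    {"dx": -30,"dy": -19,"dz": 5},
    {"dx": -30,"dy": -19,"dz": 5},
    {"dx": -30,"dy": -19,"dz": 5},
    {"dx": -30,"dy": -19,"dz": 5},
    {"dx": -30,"dy": -19,"dz": 6},
    {"dx": -30,"dy": -19,"dz": 6},
    {"dx": -30,"dy": -20,"dz": 6},
    {"dx": -30,"dy": -20,"dz": 6},
    {"az": -0.8},
    {"az": -0.8},
    {"az": -0.8},
    {"az": -0.8},
    {},
    {}
  ]
}}

```text
$.plan[0]: bad value
```

Run:
```python
from h import *
from rig import sensors,imaging
s=sensors.get_state(); print(s["position"],s["ee_rot"],s["qpos"].round(2))
d=imaging.get_image("wrist"); np.savez("w1.npz",**d)
C=np.array([(46,46,6),(46,-46,6),(-46,-46,6),(-46,46,6),(34,6,30),(34,-6,30),(-26,-6,30),(-26,6,30)])/1e3
q=project(d,R.from_euler("z",-.052).apply(C)+[.402,.301,0]); print(q.round())
x0=int(q[:,0].mean())-100; y0=int(q[:,1].mean())-75; x0=max(x0,0);y0=max(y0,0); print(x0,y0)
cv2.imwrite("pics/w1.png",cv2.resize(d["image"][y0:y0+150,x0:x0+200,::-1],None,fx=4,fy=4,interpolation=cv2.INTER_CUBIC))
pr=panelR(.0073); Rt=pr*R.from_matrix(np.array([[-1,0,0],[0,1,0],[0,0,-1]]))
print(delta(s,np.array([.446,.032,.064])+pr.apply([0,0,.34]),Rt))
```

```text
[0.21469707 0.53324679 0.40402679] [-2.08534378e-04  1.90214638e-01  9.81742265e-01 -6.87933027e-04] [ 1.07  0.28  1.51 -0.    1.36 -0.12]
[[201. 348.]
 [148. 362.]
 [122. 317.]
 [177. 301.]
 [170. 361.]
 [163. 363.]
 [146. 332.]
 [153. 330.]]
60 264
(array([-320.4, -412. ,   12.2]), array([-0.5 , -2.47, -3.7 ]))
```

View pics/w1.png

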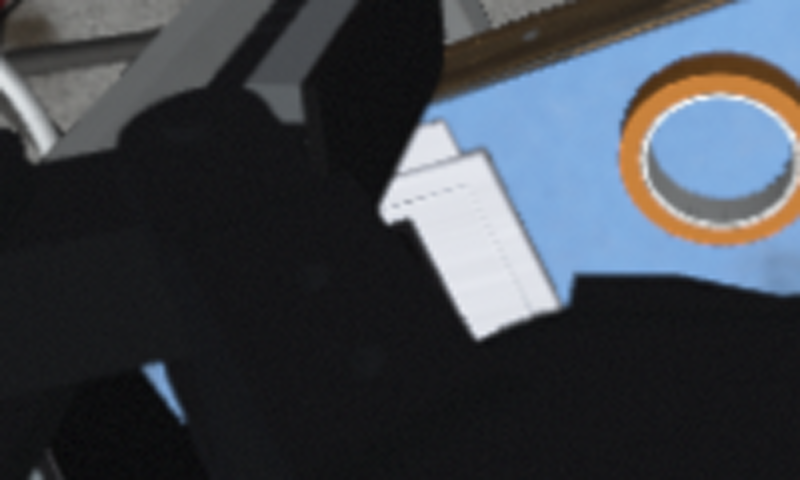

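The wrist camera sees along the fingers from the robot side, and the gripper covers the lower image. The cover peeks out at about (440,130)–(560,305) in the crop. The move was refused, so I'll retry with all the keys given.

Emit:
{"name": "jog_arm", "arguments": {
  "plan": [
    {"dx": -30,"dy": -19,"dz": 5,"ax": 0,"ay": 0,"az": 0,"grip": 0},
    {"dx": -30,"dy": -19,"dz": 5,"ax": 0,"ay": 0,"az": 0,"grip": 0},
    {"dx": -30,"dy": -19,"dz": 5,"ax": 0,"ay": 0,"az": 0,"grip": 0},
    {"dx": -30,"dy": -19,"dz": 5,"ax": 0,"ay": 0,"az": 0,"grip": 0},
    {"dx": -30,"dy": -19,"dz": 6,"ax": 0,"ay": 0,"az": 0,"grip": 0},
    {"dx": -30,"dy": -19,"dz": 6,"ax": 0,"ay": 0,"az": 0,"grip": 0},
    {"dx": -30,"dy": -20,"dz": 6,"ax": 0,"ay": 0,"az": 0,"grip": 0},
    {"dx": -30,"dy": -20,"dz": 6,"ax": 0,"ay": 0,"az": 0,"grip": 0},
    {"dx": 0,"dy": 0,"dz": 0,"ax": 0,"ay": 0,"az": -0.8,"grip": 0},
    {"dx": 0,"dy": 0,"dz": 0,"ax": 0,"ay": 0,"az": -0.8,"grip": 0},
    {"dx": 0,"dy": 0,"dz": 0,"ax": 0,"ay": 0,"az": -0.8,"grip": 0},
    {"dx": 0,"dy": 0,"dz": 0,"ax": 0,"ay": 0,"az": -0.8,"grip": 0},
    {"dx": 0,"dy": 0,"dz": 0,"ax": 0,"ay": 0,"az": 0,"grip": 0}
  ]
}}

```text
clock: 1.28
position: [0.38, 0.3007, 0.3606]
ee_rot: [-0.0, 0.023, 1.0, -0.0]
contact_force: [0.4, -0.2, -0.7]
width: 0.0855
gripper_force: 0.0
```

```bash
cat > look.py <<'E'
from h import *
from rig import sensors,imaging
def look(n,pts,m=20,cam="wrist"):
    d=imaging.get_image(cam); np.savez(n+".npz",**d); q=project(d,pts); print("pred",q.round().tolist())
    a=np.clip(np.floor(q.min(0)-m).astype(int),0,[511,383]); b=np.clip(np.ceil(q.max(0)+m).astype(int),0,[512,384])
    f=min(800/(b-a)[0],600/(b-a)[1]); f=np.floor(f*10)/10
    cv2.imwrite(f"pics/{n}.png",cv2.resize(d["image"][a[1]:b[1],a[0]:b[0],::-1],None,fx=f,fy=f,interpolation=cv2.INTER_CUBIC))
    print("crop origin",a,"scale",f); return d
E
python3 - <<'E'
from look import *
s=sensors.get_state(); print(s["clock"],s["position"],s["ee_rot"],s["qpos"].round(2))
C=np.array([(46,46,6),(46,-46,6),(-46,-46,6),(-46,46,6),(34,6,30),(34,-6,30),(-26,-6,30),(-26,6,30)])/1e3
look("w2",R.from_euler("z",-.052).apply(C)+[.402,.301,0])
pr=panelR(.0073); Rt=pr*R.from_matrix(np.array([[-1,0,0],[0,1,0],[0,0,-1]]))
print(delta(s,np.array([.446,.032,.064])+pr.apply([0,0,.34]),Rt))
E
```

```text
1.2833 [0.37995138 0.30066646 0.36058749] [-1.27437537e-04  2.34548729e-02  9.99724888e-01 -2.04152215e-05] [ 0.53  0.17  1.76  0.    1.21 -1.  ]
pred [[295.0, 230.0], [218.0, 229.0], [216.0, 152.0], [299.0, 153.0], [262.0, 228.0], [251.0, 228.0], [251.0, 175.0], [263.0, 175.0]]
crop origin [195 132] scale 5.0
(array([   9.3, -270. ,  -31.8]), array([-0.07, -2.5 , -0.51]))
```

View pics/w2.png

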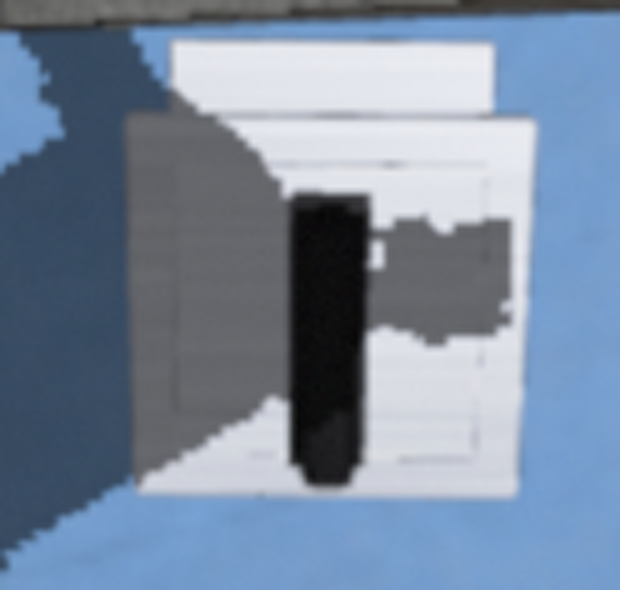

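The cover's plate corners are at (124,114), (537,118), (519,497) and (135,495), and the lip's free-end corners at (171,40) and (494,43) in the crop. Now over to the panel.

Emit:
{"name": "jog_arm", "arguments": {
  "plan": [
    {"dx": 1,"dy": -30,"dz": -4,"ax": 0,"ay": 0,"az": 0,"grip": 0},
    {"dx": 1,"dy": -30,"dz": -4,"ax": 0,"ay": 0,"az": 0,"grip": 0},
    {"dx": 1,"dy": -30,"dz": -4,"ax": 0,"ay": 0,"az": 0,"grip": 0},
    {"dx": 1,"dy": -30,"dz": -4,"ax": 0,"ay": 0,"az": 0,"grip": 0},
    {"dx": 1,"dy": -30,"dz": -4,"ax": 0,"ay": 0,"az": 0,"grip": 0},
    {"dx": 1,"dy": -30,"dz": -4,"ax": 0,"ay": 0,"az": 0,"grip": 0},
    {"dx": 1,"dy": -30,"dz": -4,"ax": 0,"ay": 0,"az": 0,"grip": 0},
    {"dx": 1,"dy": -30,"dz": -4,"ax": 0,"ay": 0,"az": 0,"grip": 0},
    {"dx": 1,"dy": -30,"dz": 0,"ax": 0,"ay": 0,"az": -0.5,"grip": 0},
    {"dx": 0,"dy": 0,"dz": 0,"ax": 0,"ay": -0.8,"az": 0,"grip": 0},
    {"dx": 0,"dy": 0,"dz": 0,"ax": 0,"ay": -0.8,"az": 0,"grip": 0},
    {"dx": 0,"dy": 0,"dz": 0,"ax": 0,"ay": -0.9,"az": 0,"grip": 0},
    {"dx": 0,"dy": 0,"dz": 0,"ax": 0,"ay": 0,"az": 0,"grip": 0}
  ]
}}

```text
clock: 2.42
position: [0.3566, 0.0316, 0.3927]
ee_rot: [0.132, -0.001, 0.991, 0.0]
contact_force: [-0.8, 0.7, -1.1]
width: 0.0852
gripper_force: 0.0
```

Run:
```python
from look import *
s=sensors.get_state(); print(s["clock"],s["position"],s["ee_rot"],s["qpos"].round(2))
P=np.array([(74,132,0),(74,-132,0),(-74,-132,0),(-74,132,0)])/1e3
look("w3",panelR(.0073).apply(P)+[.446,.032,.064],10)
d=dict(np.load("w2.npz"))
px=crop2px([(537,118),(124,114),(135,495),(519,497),(171,40),(494,43)],5,(195,132))
C=np.array([(-46,46,6),(-46,-46,6),(46,-46,6),(46,46,6),(-62,-36,3.5),(-62,36,3.5)])/1e3
x,r=fit_cover([(d,C,px)]); print(x,r.round(1).tolist())
```

```text
2.4167 [0.35659794 0.03156263 0.39265354] [ 1.31746718e-01 -9.06931776e-04  9.91282899e-01  4.39283987e-04] [-0.13 -0.13  2.01  0.04  1.   -1.71]
pred [[370.0, 239.0], [143.0, 240.0], [126.0, 107.0], [385.0, 106.0]]
crop origin [116  95] scale 2.8
[ 0.40453894  0.30482979 -0.05418589] [[0.5, -0.3], [-0.2, -0.1], [-0.2, 0.5], [0.0, 0.6], [-0.6, -0.1], [0.4, -0.2]]
```

View pics/w3.png

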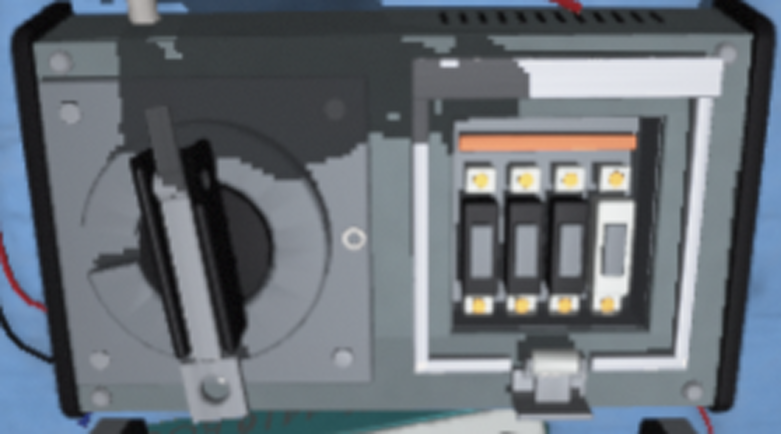

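The wrist view shows the panel corners at (35,42), (745,34), (716,405) and (80,412). The tab hole is at (214,388), the ring's circle centre near (206,241), the ledge roof edge at y≈97, and the roller at (556,360). The handle already sits a few degrees anticlockwise. I'll fit this together with the top view.

Run:
```python
from h import *
d=dict(np.load("w3.npz")); t=dict(np.load("top0.npz"))
P=np.array([(-74,-132,0),(-74,132,0),(74,132,0),(74,-132,0)])/1e3
px=crop2px([(35,42),(745,34),(716,405),(80,412)],2.8,(116,95))
tp=crop2px([(328,280),(318,42),(737,32),(741,268)],4.5,(150,154)); tP=P[[1,2,3,0]]
th=np.linspace(0,2*np.pi,60)
ring=np.c_[.046*np.cos(th),.046*np.sin(th)-.07,0*th+.018]
for o in ([(d,P,px)],[(d,P,px),(t,tP,tp)]):
    x,r=fit_panel(o); print(x.round(4),r.round(1).tolist())
    T=lambda Q: panelR(x[2]).apply(np.atleast_2d(Q))+[x[0],x[1],.064]
    cr=lambda Q: ((project(d,T(Q))-[116,95]+.5)*2.8-.5)
    q=cr(ring); print("ring ext",q.min(0).round(),q.max(0).round())
    print("left bar in/head",cr([.0495,.013,.006]).round(), "right",cr([.0495,.111,.006]).round(),"roof edge",cr([[-.0525,.013,.013],[-.0525,.111,.013]]).round().tolist(),"roller",cr([.0487,.062,.011]).round())
    f=lambda a: (cr([.045*np.cos(a[0]),-.07+.045*np.sin(a[0]),.0405])-[214,388]).ravel()
    from scipy.optimize import least_squares
    a=least_squares(f,[.1]); print("handle",a.x,a.fun, "heel",cr([-.04*np.cos(a.x[0]),-.07-.04*np.sin(a.x[0]),.046]).round())
```

```text
[0.4481 0.033  0.0148] [[-1.0, 0.5], [3.3, -0.0], [-0.4, -0.0], [0.1, -0.2]]
ring ext [ 80. 123.] [329. 365.]
left bar in/head [[429. 359.]] right [[675. 356.]] roof edge [[430.0, 99.0], [705.0, 97.0]] roller [[555. 361.]]
handle [0.10952366] [-0.21443823 -1.9473191 ] heel [[162. 152.]]
[0.4479 0.0328 0.014 ] [[-1.1, 0.1], [3.3, -0.2], [-0.5, -0.1], [-0.1, -0.4], [-1.0, -0.5], [-0.7, -0.1], [-0.0, -1.0], [0.6, -1.0]]
ring ext [ 79. 122.] [329. 364.]
left bar in/head [[429. 359.]] right [[674. 356.]] roof edge [[429.0, 99.0], [705.0, 96.0]] roller [[554. 360.]]
handle [0.11283627] [-0.29812669 -2.64478817] heel [[161. 151.]]
```

```bash
cat >> h.py <<'E'
PX=np.array([.448,.0329,.064]); YAW=.0145; pr=panelR(YAW)
DOWN=R.from_matrix(np.array([[-1,0,0],[0,1,0],[0,0,-1]]))
def P2W(p): return PX+pr.apply(np.array(p)/1e3)
def toolR(a,pitch=0):  # tool along -panel z, tool x along -bar for angle a; pitch>0 leans head end of load up
    return pr*R.from_euler("y",-pitch)*R.from_euler("z",a)*DOWN
def inpanel(s): # TCP in panel frame mm
    p,Rc=state(s); return (pr.inv().apply(p-PX)*1e3).round(1)
E
python3 - <<'E'
from h import *
from rig import sensors
t=dict(np.load("top0.npz")); sc=dict(np.load("scene0.npz"))
for a,b in [((378,222),(432,240)),((465,150),(528,245)),((362,180),(433,157))]:
    a,b=crop2px(a,1.5625,0),crop2px(b,1.5625,0)
    r=least_squares(lambda X: np.r_[(project(t,X[None])-a)[0],(project(sc,X[None])-b)[0]],[.5,0,.2]); print(r.x.round(3),np.hypot(*r.x[:2]).round(3),r.fun.round(1))
s=sensors.get_state()
h=toolR(.11+np.pi)
print(delta(s,P2W([0,-70,300]),toolR(.11)),inpanel(s)); print(P2W([0,-70,195]),P2W([0,-70,300]))
E
```

```text
[0.537 0.099 0.2  ] 0.546 [-0.1  0.1  0.2 -0. ]
[ 0.667 -0.053  0.196] 0.669 [ 1.2 -1.2 -2.1  0.6]
[0.54  0.113 0.379] 0.551 [ 0.5 -0.5 -1.   0.2]
(array([ -3.8, -69.9,  41.2]), array([-0.02, -0.01, -1.16])) [-3.000e+00  1.000e-01  3.411e+02]
[ 0.39855056 -0.03782443  0.25235554] [ 0.37137741 -0.03821846  0.35377775]
```

Emit:
{"name": "jog_arm", "arguments": {
  "plan": [
    {"dx": -2,"dy": -35,"dz": 20,"ax": 0,"ay": 0,"az": 0,"grip": 0},
    {"dx": -2,"dy": -35,"dz": 20,"ax": 0,"ay": 0,"az": 0,"grip": 0},
    {"dx": 0,"dy": 0,"dz": 0,"ax": 0,"ay": 0,"az": 1,"grip": 0},
    {"dx": 0,"dy": 0,"dz": 0,"ax": 0,"ay": 0,"az": 1,"grip": 0},
    {"dx": 0,"dy": 0,"dz": 0,"ax": 0,"ay": 0,"az": 1,"grip": 0},
    {"dx": 0,"dy": 0,"dz": 0,"ax": 0,"ay": 0,"az": 1,"grip": 0},
    {"dx": 0,"dy": 0,"dz": 0,"ax": 0,"ay": 0,"az": 1,"grip": 0},
    {"dx": 0,"dy": 0,"dz": 0,"ax": 0,"ay": 0,"az": 1,"grip": 0},
    {"dx": 0,"dy": 0,"dz": 0,"ax": 0,"ay": 0,"az": 1,"grip": 0},
    {"dx": 0,"dy": 0,"dz": 0,"ax": 0,"ay": 0,"az": 1,"grip": 0},
    {"dx": 0,"dy": 0,"dz": 0,"ax": 0,"ay": 0,"az": 1,"grip": 0},
    {"dx": 0,"dy": 0,"dz": 0,"ax": 0,"ay": 0,"az": 1,"grip": 0},
    {"dx": 0,"dy": 0,"dz": 0,"ax": 0,"ay": 0,"az": 1,"grip": 0},
    {"dx": 0,"dy": 0,"dz": 0,"ax": 0,"ay": 0,"az": 1,"grip": 0},
    {"dx": 0,"dy": 0,"dz": 0,"ax": 0,"ay": 0,"az": 1,"grip": 0},
    {"dx": 0,"dy": 0,"dz": 0,"ax": 0,"ay": 0,"az": 1,"grip": 0},
    {"dx": 0,"dy": 0,"dz": 0,"ax": 0,"ay": 0,"az": 1,"grip": 0},
    {"dx": 0,"dy": 0,"dz": 0,"ax": 0,"ay": 0,"az": 1,"grip": 0},
    {"dx": 0,"dy": 0,"dz": 0,"ax": 0,"ay": 0,"az": 1,"grip": 0},
    {"dx": 0,"dy": 0,"dz": 0,"ax": 0,"ay": 0,"az": 1,"grip": 0}
  ]
}}

```text
clock: 4.13
position: [0.373, -0.0381, 0.355]
ee_rot: [0.075, 0.802, 0.583, 0.105]
contact_force: [0.3, -0.0, 0.6]
width: 0.0852
gripper_force: 0.0
```

Emit:
{"name": "jog_arm", "arguments": {
  "plan": [
    {"dx": 0,"dy": 0,"dz": 0,"ax": 0,"ay": 0,"az": 1,"grip": 0},
    {"dx": 0,"dy": 0,"dz": 0,"ax": 0,"ay": 0,"az": 1,"grip": 0},
    {"dx": 0,"dy": 0,"dz": 0,"ax": 0,"ay": 0,"az": 1,"grip": 0},
    {"dx": 0,"dy": 0,"dz": 0,"ax": 0,"ay": 0,"az": 1,"grip": 0},
    {"dx": 0,"dy": 0,"dz": 0,"ax": 0,"ay": 0,"az": 1,"grip": 0},
    {"dx": 0,"dy": 0,"dz": 0,"ax": 0,"ay": 0,"az": 1,"grip": 0},
    {"dx": 0,"dy": 0,"dz": 0,"ax": 0,"ay": 0,"az": 1,"grip": 0},
    {"dx": 0,"dy": 0,"dz": 0,"ax": 0,"ay": 0,"az": 1,"grip": 0},
    {"dx": 0,"dy": 0,"dz": 0,"ax": 0,"ay": 0,"az": 1,"grip": 0},
    {"dx": 0,"dy": 0,"dz": 0,"ax": 0,"ay": 0,"az": 1,"grip": 0},
    {"dx": 0,"dy": 0,"dz": 0,"ax": 0,"ay": 0,"az": 0.8,"grip": 0},
    {"dx": 0,"dy": 0,"dz": 0,"ax": 0,"ay": 0,"az": 0,"grip": 0}
  ]
}}

```text
clock: 5.13
position: [0.373, -0.0381, 0.355]
ee_rot: [0.007, 0.99, 0.064, 0.129]
contact_force: [-0.1, 0.0, -0.2]
width: 0.0854
gripper_force: 0.0
```

Run:
```python
from h import *
from rig import sensors
s=sensors.get_state(); print(s["clock"],s["qpos"].round(2),inpanel(s))
print(delta(s,P2W([0,-70,198]),toolR(.11+np.pi)))
```

```text
5.1333 [-0.33 -0.07  2.05  0.11  0.91  1.05] [  1.9 -69.9 300.7]
(array([ -1.6,  -0.2, 102.8]), array([0.01, 0.03, 0.04]))
```

Emit:
{"name": "jog_arm", "arguments": {
  "plan": [
    {"dx": -0.4,"dy": 0,"dz": 21,"ax": 0,"ay": 0,"az": 0,"grip": 0},
    {"dx": -0.4,"dy": 0,"dz": 21,"ax": 0,"ay": 0,"az": 0,"grip": 0},
    {"dx": -0.4,"dy": 0,"dz": 21,"ax": 0,"ay": 0,"az": 0,"grip": 0},
    {"dx": -0.4,"dy": 0,"dz": 20,"ax": 0,"ay": 0,"az": 0,"grip": 0},
    {"dx": 0,"dy": 0,"dz": 20,"ax": 0,"ay": 0,"az": 0,"grip": 0},
    {"dx": 0,"dy": 0,"dz": 0,"ax": 0,"ay": 0,"az": 0,"grip": 1},
    {"dx": 0,"dy": 0,"dz": 0,"ax": 0,"ay": 0,"az": 0,"grip": 1},
    {"dx": 0,"dy": 0,"dz": 0,"ax": 0,"ay": 0,"az": 0,"grip": 1},
    {"dx": 0,"dy": 0,"dz": 0,"ax": 0,"ay": 0,"az": 0,"grip": 1},
    {"dx": 0,"dy": 0,"dz": 0,"ax": 0,"ay": 0,"az": 0,"grip": 1},
    {"dx": 0,"dy": 0,"dz": 0,"ax": 0,"ay": 0,"az": 0,"grip": 1},
    {"dx": 0,"dy": 0,"dz": 0,"ax": 0,"ay": 0,"az": 0,"grip": 1},
    {"dx": 0,"dy": 0,"dz": 0,"ax": 0,"ay": 0,"az": 0,"grip": 1}
  ],
  "grip_force": 40
}}

```text
clock: 6.22
position: [0.3978, -0.0381, 0.2565]
ee_rot: [0.008, 0.989, 0.064, 0.131]
contact_force: [-1.3, 3.2, 4.9]
width: 0.0215
gripper_force: 40.7
```

Emit:
{"name": "jog_arm", "arguments": {
  "plan": [
    {"dx": 0,"dy": 0,"dz": 0,"ax": 0,"ay": 0,"az": -1,"grip": 1},
    {"dx": 0,"dy": 0,"dz": 0,"ax": 0,"ay": 0,"az": -1,"grip": 1},
    {"dx": 0,"dy": 0,"dz": 0,"ax": 0,"ay": 0,"az": -1,"grip": 1},
    {"dx": 0,"dy": 0,"dz": 0,"ax": 0,"ay": 0,"az": -1,"grip": 1},
    {"dx": 0,"dy": 0,"dz": 0,"ax": 0,"ay": 0,"az": -1,"grip": 1},
    {"dx": 0,"dy": 0,"dz": 0,"ax": 0,"ay": 0,"az": -1,"grip": 1},
    {"dx": 0,"dy": 0,"dz": 0,"ax": 0,"ay": 0,"az": -1,"grip": 1},
    {"dx": 0,"dy": 0,"dz": 0,"ax": 0,"ay": 0,"az": -1,"grip": 1},
    {"dx": 0,"dy": 0,"dz": 0,"ax": 0,"ay": 0,"az": -1,"grip": 1},
    {"dx": 0,"dy": 0,"dz": 0,"ax": 0,"ay": 0,"az": -1,"grip": 1},
    {"dx": 0,"dy": 0,"dz": 0,"ax": 0,"ay": 0,"az": -1,"grip": 1},
    {"dx": 0,"dy": 0,"dz": 0,"ax": 0,"ay": 0,"az": -1,"grip": 1},
    {"dx": 0,"dy": 0,"dz": 0,"ax": 0,"ay": 0,"az": -1,"grip": 1},
    {"dx": 0,"dy": 0,"dz": 0,"ax": 0,"ay": 0,"az": -0.6,"grip": 1},
    {"dx": 0,"dy": 0,"dz": 0,"ax": 0,"ay": 0,"az": -0.3,"grip": 1},
    {"dx": 0,"dy": 0,"dz": 0,"ax": 0,"ay": 0,"az": 0,"grip": 1}
  ]
}}

```text
clock: 7.55
position: [0.3974, -0.0378, 0.2564]
ee_rot: [0.093, 0.696, 0.706, 0.093]
contact_force: [-2.2, 4.1, 7.0]
width: 0.0211
gripper_force: 40.6
```

Run:
```python
from h import *
from rig import sensors
s=sensors.get_state(); print(s["clock"],s["qpos"].round(2),inpanel(s),s["contact_force"],s["moment"],s["width"])
p,Rc=state(s); print("angle",(toolR(np.pi).inv()*Rc).as_rotvec())
```

```text
7.55 [-0.31  0.1   2.18  0.14  0.61 -0.43] [-1.000e-01 -6.990e+01  1.992e+02] [-2.20403232  4.05290619  6.97608179] [ 0.75227421  0.20469204 -0.11533347] 0.021136519050862865
angle [-1.98629926e-03  3.02731354e-04 -1.57063133e+00]
```

Emit:
{"name": "jog_arm", "arguments": {
  "plan": [
    {"dx": 0,"dy": 0,"dz": 0,"ax": 0,"ay": 0,"az": -0.2,"grip": 1},
    {"dx": 0,"dy": 0,"dz": 0,"ax": 0,"ay": 0,"az": -0.2,"grip": 1},
    {"dx": 0,"dy": 0,"dz": 0,"ax": 0,"ay": 0,"az": 0,"grip": 1},
    {"dx": 0,"dy": 0,"dz": 0,"ax": 0,"ay": 0,"az": 0,"grip": 1}
  ]
}}

```text
clock: 7.88
position: [0.3973, -0.038, 0.2563]
ee_rot: [0.094, 0.682, 0.719, 0.091]
contact_force: [-3.5, 2.0, 7.7]
width: 0.0211
gripper_force: 48.0
```

Run:
```python
from h import *
from rig import sensors
s=sensors.get_state(); print(s["clock"],inpanel(s),s["contact_force"],s["moment"],s["width"])
p,Rc=state(s); print("angle",(toolR(np.pi).inv()*Rc).as_rotvec())
```

```text
7.8833 [-1.000e-01 -7.020e+01  1.992e+02] [-3.50799076  1.95467862  7.69386091] [ 0.49658641  0.38686734 -0.99636053] 0.021128719814162276
angle [-2.09677298e-03  2.45657847e-04 -1.60854603e+00]
```

Emit:
{"name": "jog_arm", "arguments": {
  "plan": [
    {"dx": 0,"dy": 0,"dz": 0,"ax": 0,"ay": 0,"az": 0,"grip": 0},
    {"dx": 0,"dy": 0,"dz": 0,"ax": 0,"ay": 0,"az": 0,"grip": 0},
    {"dx": 0,"dy": 0,"dz": 0,"ax": 0,"ay": 0,"az": 0.2,"grip": 0},
    {"dx": 0,"dy": 0,"dz": 0,"ax": 0,"ay": 0,"az": 0.2,"grip": 0},
    {"dx": 16,"dy": 0,"dz": 0,"ax": 0,"ay": 0,"az": 0,"grip": 0},
    {"dx": 16,"dy": 0,"dz": 0,"ax": 0,"ay": 0,"az": 0,"grip": 0},
    {"dx": 16,"dy": 0,"dz": 0,"ax": 0,"ay": 0,"az": 0,"grip": 0},
    {"dx": 0,"dy": 0,"dz": 0,"ax": 0,"ay": 0,"az": 0,"grip": 0}
  ]
}}

```text
clock: 8.55
position: [0.3965, 0.0111, 0.2549]
ee_rot: [0.092, 0.695, 0.707, 0.092]
contact_force: [-0.3, -0.6, 1.3]
width: 0.0852
gripper_force: 0.0
```

Run:
```python
from look import *
s=sensors.get_state(); print(s["clock"],inpanel(s),s["contact_force"],s["width"])
p,Rc=state(s); print("angle",(toolR(np.pi).inv()*Rc).as_rotvec())
look("w4",np.array([P2W(q) for q in [(40,0,18),(-40,0,18),(-40,-120,30),(40,-120,30)]]),10)
```

```text
8.55 [ -0.6 -21.  197.8] [-0.32610064 -0.57340459  1.25085043] 0.08522053710030118
angle [-2.78847915e-04 -1.78532975e-03 -1.57312825e+00]
pred [[332.0, 208.0], [183.0, 207.0], [193.0, 393.0], [320.0, 394.0]]
crop origin [173 197] scale 3.2
```

View pics/w4.png

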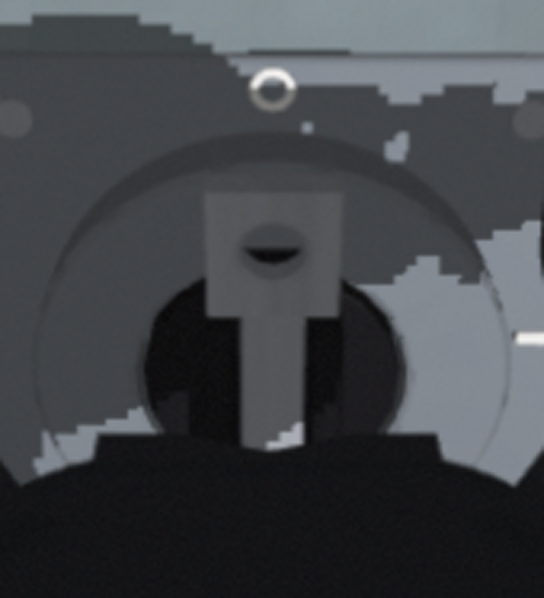

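The handle is off and in line with the ring mark, and the tab is centred between the fingers with its hole at (272,248). Next I close on it.

Emit:
{"name": "jog_arm", "arguments": {
  "plan": [
    {"dx": -1,"dy": 0,"dz": 0,"ax": 0,"ay": 0,"az": 0,"grip": 1},
    {"dx": 0,"dy": 0,"dz": 0,"ax": 0,"ay": 0,"az": 0,"grip": 1},
    {"dx": 0,"dy": 0,"dz": 0,"ax": 0,"ay": 0,"az": 0,"grip": 1},
    {"dx": 0,"dy": 0,"dz": 0,"ax": 0,"ay": 0,"az": 0,"grip": 1},
    {"dx": 0,"dy": 0,"dz": 0,"ax": 0,"ay": 0,"az": 0,"grip": 1},
    {"dx": 0,"dy": 0,"dz": 0,"ax": 0,"ay": 0,"az": 0,"grip": 1},
    {"dx": 0,"dy": 0,"dz": 0,"ax": 0,"ay": 0,"az": 0,"grip": 1},
    {"dx": 0,"dy": 0,"dz": 0,"ax": 0,"ay": 0,"az": 0,"grip": 1}
  ],
  "grip_force": 30
}}

```text
clock: 9.27
position: [0.3972, 0.0083, 0.2551]
ee_rot: [0.093, 0.696, 0.706, 0.092]
contact_force: [1.3, -2.3, -1.1]
width: 0.0189
gripper_force: 30.1
```

Emit:
{"name": "jog_arm", "arguments": {
  "plan": [
    {"dx": -0.4,"dy": 0,"dz": -7.5,"ax": 0,"ay": 0,"az": 0,"grip": 1},
    {"dx": -1.1,"dy": 0,"dz": -7.4,"ax": 0,"ay": 0,"az": 0,"grip": 1},
    {"dx": -1.9,"dy": 0,"dz": -7.3,"ax": 0,"ay": 0,"az": 0,"grip": 1},
    {"dx": -2.6,"dy": 0,"dz": -7,"ax": 0,"ay": 0,"az": 0,"grip": 1},
    {"dx": -3.3,"dy": 0,"dz": -6.8,"ax": 0,"ay": 0,"az": 0,"grip": 1},
    {"dx": -3.9,"dy": 0,"dz": -6.4,"ax": 0,"ay": 0,"az": 0,"grip": 1},
    {"dx": 0,"dy": 0,"dz": 0,"ax": 0,"ay": 0,"az": 0,"grip": 1}
  ]
}}

```text
clock: 9.85
position: [0.386, -0.0051, 0.2972]
ee_rot: [0.093, 0.696, 0.706, 0.092]
contact_force: [2.1, -1.5, -3.1]
width: 0.0188
gripper_force: 29.9
```

Run:
```python
from h import *
from rig import sensors
s=sensors.get_state(); print(s["clock"],inpanel(s),pr.inv().apply(s["contact_force"]),s["moment"],s["width"],s["qpos"].round(2))
```

```text
9.85 [-1.000e-01 -3.710e+01  2.414e+02] [ 1.25369943 -1.56234073 -3.50833186] [-0.22628198 -0.04619908 -0.06140586] 0.018751714419781948 [-0.22  0.02  2.14  0.09  0.73 -0.3 ]
```

Emit:
{"name": "jog_arm", "arguments": {
  "plan": [
    {"dx": -4.5,"dy": 0,"dz": -6,"ax": 0,"ay": 0,"az": 0,"grip": 1},
    {"dx": -5.1,"dy": 0,"dz": -5.5,"ax": 0,"ay": 0,"az": 0,"grip": 1},
    {"dx": -5.6,"dy": 0,"dz": -4.9,"ax": 0,"ay": 0,"az": 0,"grip": 1},
    {"dx": -6.1,"dy": 0,"dz": -4.4,"ax": 0,"ay": 0,"az": 0,"grip": 1},
    {"dx": -6.5,"dy": 0,"dz": -3.7,"ax": 0,"ay": 0,"az": 0,"grip": 1},
    {"dx": -6.8,"dy": 0,"dz": -3.1,"ax": 0,"ay": 0,"az": 0,"grip": 1},
    {"dx": -7.1,"dy": 0,"dz": -2.4,"ax": 0,"ay": 0,"az": 0,"grip": 1},
    {"dx": -7.3,"dy": 0,"dz": -1.6,"ax": 0,"ay": 0,"az": 0,"grip": 1},
    {"dx": -7.4,"dy": 0,"dz": -0.9,"ax": 0,"ay": 0,"az": 0,"grip": 1},
    {"dx": -6,"dy": 0,"dz": 0,"ax": 0,"ay": 0,"az": 0,"grip": 1},
    {"dx": 0,"dy": 0,"dz": 0,"ax": 0,"ay": 0,"az": 0,"grip": 1}
  ]
}}

```text
clock: 10.77
position: [0.3787, -0.0682, 0.3282]
ee_rot: [0.093, 0.696, 0.706, 0.092]
contact_force: [-1.3, 2.5, 6.8]
width: 0.019
gripper_force: 30.0
```

Run:
```python
from h import *
from rig import sensors
s=sensors.get_state(); print(s["clock"],inpanel(s),pr.inv().apply(s["contact_force"]),s["moment"],s["width"],s["qpos"].round(2))
```

```text
10.7667 [   0.  -100.1  273.5] [0.48475232 2.54990386 6.87344911] [0.61696608 0.15991732 0.10958221] 0.018962052916482224 [-0.41 -0.02  2.09  0.14  0.84 -0.51]
```

Emit:
{"name": "jog_arm", "arguments": {
  "plan": [
    {"dx": -2,"dy": 0,"dz": 0,"ax": 0,"ay": 0,"az": 0,"grip": 1},
    {"dx": -2,"dy": 0,"dz": 0,"ax": 0,"ay": 0,"az": 0,"grip": 1},
    {"dx": 0,"dy": 0,"dz": 0,"ax": 0,"ay": 0,"az": 0,"grip": 1}
  ]
}}

```text
clock: 11.02
position: [0.3787, -0.0717, 0.328]
ee_rot: [0.093, 0.696, 0.706, 0.092]
contact_force: [-1.6, 3.0, 5.7]
width: 0.0188
gripper_force: 29.2
```

Run:
```python
from h import *
from rig import sensors
s=sensors.get_state(); print(s["clock"],inpanel(s),pr.inv().apply(s["contact_force"]),s["moment"],s["width"],s["qpos"].round(2))
```

```text
11.0167 [  -0.  -103.6  273.4] [-0.06322739  2.98531641  5.89868097] [0.65596398 0.10161097 0.08917763] 0.01877844331891461 [-0.42 -0.02  2.09  0.14  0.84 -0.52]
```

Emit:
{"name": "jog_arm", "arguments": {
  "plan": [
    {"dx": -2,"dy": 0,"dz": 0,"ax": 0,"ay": 0,"az": 0,"grip": 1},
    {"dx": -2,"dy": 0,"dz": 0,"ax": 0,"ay": 0,"az": 0,"grip": 1},
    {"dx": 0,"dy": 0,"dz": 0,"ax": 0,"ay": 0,"az": 0,"grip": 1}
  ]
}}

```text
clock: 11.27
position: [0.3789, -0.0756, 0.3278]
ee_rot: [0.093, 0.696, 0.706, 0.092]
contact_force: [-0.9, 1.6, 4.9]
width: 0.0189
gripper_force: 29.2
```

Run:
```python
from h import *
from rig import sensors
s=sensors.get_state(); print(s["clock"],inpanel(s),pr.inv().apply(s["contact_force"]),s["moment"],s["width"],s["qpos"].round(2))
```

```text
11.2667 [   0.  -107.5  273.1] [0.45261748 1.63089312 4.95248772] [ 0.56054933 -0.04129537  0.22007568] 0.018884873521123856 [-0.43 -0.02  2.08  0.15  0.84 -0.53]
```

Emit:
{"name": "jog_arm", "arguments": {
  "plan": [
    {"dx": 0,"dy": 0,"dz": 0,"ax": 0,"ay": 0,"az": 0,"grip": 0},
    {"dx": 0,"dy": 0,"dz": 0,"ax": 0,"ay": 0,"az": 0,"grip": 0},
    {"dx": 0,"dy": 0,"dz": 0,"ax": 0,"ay": 0,"az": 0,"grip": 0},
    {"dx": 0,"dy": 0,"dz": -20,"ax": 0,"ay": 0,"az": 0,"grip": 0},
    {"dx": 0,"dy": 0,"dz": -20,"ax": 0,"ay": 0,"az": 0,"grip": 0},
    {"dx": 0,"dy": 0,"dz": -20,"ax": 0,"ay": 0,"az": 0,"grip": 0},
    {"dx": 0,"dy": 0,"dz": 0,"ax": 0,"ay": 0,"az": 0,"grip": 0}
  ]
}}

```text
clock: 11.85
position: [0.3638, -0.0757, 0.3886]
ee_rot: [0.096, 0.695, 0.706, 0.093]
contact_force: [0.6, 0.0, 0.8]
width: 0.0852
gripper_force: 0.0
```

Run:
```python
from look import *
s=sensors.get_state(); print(s["clock"],inpanel(s),s["width"])
Q=[(40,0,18),(-40,0,18),(-40,-125,30),(40,-125,30)]+[(0,-98+73*np.cos(t),38+73*np.sin(t)) for t in (1.2,1.4,1.6,1.75)]+[(0,-98+84*np.cos(t),38+84*np.sin(t)) for t in (1.2,1.4,1.6,1.75)]
d=look("w5",np.array([P2W(q) for q in Q]),5)
```

```text
11.85 [   1.2 -107.4  335.8] 0.08524765611333149
pred [[297.0, 65.0], [209.0, 65.0], [212.0, 201.0], [294.0, 201.0], [252.0, 161.0], [252.0, 183.0], [252.0, 203.0], [253.0, 217.0], [252.0, 158.0], [252.0, 184.0], [252.0, 209.0], [252.0, 226.0]]
crop origin [203  60] scale 3.5
```

View pics/w5.png

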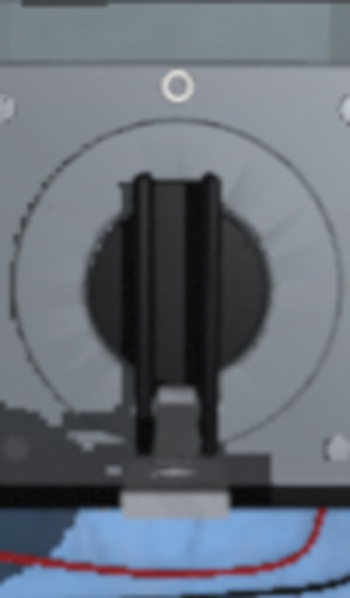

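The wrist view shows the hasp standing out: tab hole at (173,472), tip end face at y 493–517, so about 1.55 rad. Locked out. Now to the cover.

```bash
cat >> h.py <<'E'
CV=np.array([.4045,.3048,0.]); CR=R.from_euler("z",-.0542)
E
python3 - <<'E'
from h import *
from rig import sensors
s=sensors.get_state(); Rt=CR*DOWN; p,Rc=state(s)
g=CV+CR.apply([.010,0,.28]); print(g, delta(s,g,Rt))
# split: az about tool z first, then remaining
R1=Rc*R.from_euler("z",-90,degrees=True); s2=dict(s); q=R1.as_quat(); s2["ee_rot"]=q[[3,0,1,2]]
print("after az -15:",delta(s2,g,Rt))
E
```

```text
[0.41448532 0.30425827 0.28      ] (array([379.6,  26.9, 116.2]), array([  2.  ,   1.94, -14.24]))
after az -15: (array([-26.9, 379.6, 116.2]), array([0.04, 2.53, 0.66]))
```

Emit:
{"name": "jog_arm", "arguments": {
  "plan": [
    {"dx": 38,"dy": 2.7,"dz": 0,"ax": 0,"ay": 0,"az": 0,"grip": 0},
    {"dx": 38,"dy": 2.7,"dz": 0,"ax": 0,"ay": 0,"az": 0,"grip": 0},
    {"dx": 38,"dy": 2.7,"dz": 0,"ax": 0,"ay": 0,"az": 0,"grip": 0},
    {"dx": 38,"dy": 2.7,"dz": 0,"ax": 0,"ay": 0,"az": 0,"grip": 0},
    {"dx": 38,"dy": 2.7,"dz": 0,"ax": 0,"ay": 0,"az": 0,"grip": 0},
    {"dx": 38,"dy": 2.7,"dz": 0,"ax": 0,"ay": 0,"az": 0,"grip": 0},
    {"dx": 38,"dy": 2.7,"dz": 0,"ax": 0,"ay": 0,"az": 0,"grip": 0},
    {"dx": 38,"dy": 2.7,"dz": 0,"ax": 0,"ay": 0,"az": 0,"grip": 0},
    {"dx": 38,"dy": 2.7,"dz": 0,"ax": 0,"ay": 0,"az": 0,"grip": 0},
    {"dx": 38,"dy": 2.7,"dz": 0,"ax": 0,"ay": 0,"az": 0,"grip": 0},
    {"dx": 0,"dy": 0,"dz": 0,"ax": 0,"ay": 0,"az": -1,"grip": 0},
    {"dx": 0,"dy": 0,"dz": 0,"ax": 0,"ay": 0,"az": -1,"grip": 0},
    {"dx": 0,"dy": 0,"dz": 0,"ax": 0,"ay": 0,"az": -1,"grip": 0},
    {"dx": 0,"dy": 0,"dz": 0,"ax": 0,"ay": 0,"az": -1,"grip": 0},
    {"dx": 0,"dy": 0,"dz": 0,"ax": 0,"ay": 0,"az": -1,"grip": 0},
    {"dx": 0,"dy": 0,"dz": 0,"ax": 0,"ay": 0,"az": -1,"grip": 0},
    {"dx": 0,"dy": 0,"dz": 0,"ax": 0,"ay": 0,"az": -1,"grip": 0},
    {"dx": 0,"dy": 0,"dz": 0,"ax": 0,"ay": 0,"az": -1,"grip": 0},
    {"dx": 0,"dy": 0,"dz": 0,"ax": 0,"ay": 0,"az": -1,"grip": 0},
    {"dx": 0,"dy": 0,"dz": 0,"ax": 0,"ay": 0,"az": -1,"grip": 0}
  ]
}}

```text
clock: 13.57
position: [0.3836, 0.3052, 0.3898]
ee_rot: [0.125, 0.247, 0.96, 0.032]
contact_force: [1.1, -0.9, 0.6]
width: 0.0853
gripper_force: 0.0
```

Emit:
{"name": "jog_arm", "arguments": {
  "plan": [
    {"dx": 0,"dy": 0,"dz": 0,"ax": 0,"ay": 0,"az": -1,"grip": 0},
    {"dx": 0,"dy": 0,"dz": 0,"ax": 0,"ay": 0,"az": -1,"grip": 0},
    {"dx": 0,"dy": 0,"dz": 0,"ax": 0,"ay": 0,"az": -1,"grip": 0},
    {"dx": 0,"dy": 0,"dz": 0,"ax": 0,"ay": 0,"az": -1,"grip": 0},
    {"dx": 0,"dy": 0,"dz": 0,"ax": 0,"ay": 0,"az": -0.4,"grip": 0},
    {"dx": 0,"dy": 0,"dz": 0,"ax": 0,"ay": 0.8,"az": 0,"grip": 0},
    {"dx": 0,"dy": 0,"dz": 0,"ax": 0,"ay": 0.8,"az": 0,"grip": 0},
    {"dx": 0,"dy": 0,"dz": 0,"ax": 0,"ay": 0.9,"az": 0,"grip": 0},
    {"dx": 0,"dy": 0,"dz": 0,"ax": 0,"ay": 0,"az": 0,"grip": 0}
  ]
}}

```text
clock: 14.32
position: [0.3849, 0.3052, 0.3897]
ee_rot: [-0.002, 0.024, 1.0, 0.006]
contact_force: [1.0, 0.6, 0.8]
width: 0.0856
gripper_force: 0.0
```

Run:
```python
from h import *
from rig import sensors
s=sensors.get_state(); print(s["clock"],s["position"],s["qpos"].round(2)); Rt=CR*DOWN
print(delta(s,CV+CR.apply([.010,0,.184]),Rt))
```

```text
14.3167 [0.38487387 0.30523053 0.3897112 ] [ 0.52  0.16  1.7   0.01  1.28 -1.  ]
(array([-30.6,  -2. , 205.6]), array([ 0.11, -0.05,  0.07]))
```

Emit:
{"name": "jog_arm", "arguments": {
  "plan": [
    {"dx": -15,"dy": -1,"dz": 10,"ax": 0.1,"ay": 0,"az": 0.07,"grip": 0},
    {"dx": -15.6,"dy": -1,"dz": 30,"ax": 0,"ay": -0.05,"az": 0,"grip": 0},
    {"dx": 0,"dy": 0,"dz": 35,"ax": 0,"ay": 0,"az": 0,"grip": 0},
    {"dx": 0,"dy": 0,"dz": 35,"ax": 0,"ay": 0,"az": 0,"grip": 0},
    {"dx": 0,"dy": 0,"dz": 35,"ax": 0,"ay": 0,"az": 0,"grip": 0},
    {"dx": 0,"dy": 0,"dz": 30,"ax": 0,"ay": 0,"az": 0,"grip": 0},
    {"dx": 0,"dy": 0,"dz": 20,"ax": 0,"ay": 0,"az": 0,"grip": 0},
    {"dx": 0,"dy": 0,"dz": 8,"ax": 0,"ay": 0,"az": 0,"grip": 0},
    {"dx": 0,"dy": 0,"dz": 0,"ax": 0,"ay": 0,"az": 0,"grip": 0}
  ],
  "grip_force": 60
}}

```text
clock: 15.07
position: [0.414, 0.3019, 0.1862]
ee_rot: [0.001, 0.026, 1.0, 0.0]
contact_force: [0.0, 0.1, 0.4]
width: 0.0855
gripper_force: 0.0
```

Run:
```python
from h import *
from rig import sensors
s=sensors.get_state(); print(s["clock"],s["position"],s["contact_force"]); Rt=CR*DOWN
print(delta(s,CV+CR.apply([.010,0,.184]),Rt))
```

```text
15.0667 [0.41398402 0.30194535 0.18615718] [0.0411851  0.08982797 0.41529734]
(array([-0.4,  2.3,  2.2]), array([0.  , 0.01, 0.02]))
```

Emit:
{"name": "jog_arm", "arguments": {
  "plan": [
    {"dx": 0,"dy": 2.3,"dz": 2,"ax": 0,"ay": 0,"az": 0,"grip": 0},
    {"dx": 0,"dy": 0,"dz": 0,"ax": 0,"ay": 0,"az": 0,"grip": 1},
    {"dx": 0,"dy": 0,"dz": 0,"ax": 0,"ay": 0,"az": 0,"grip": 1},
    {"dx": 0,"dy": 0,"dz": 0,"ax": 0,"ay": 0,"az": 0,"grip": 1},
    {"dx": 0,"dy": 0,"dz": 0,"ax": 0,"ay": 0,"az": 0,"grip": 1},
    {"dx": 0,"dy": 0,"dz": 0,"ax": 0,"ay": 0,"az": 0,"grip": 1},
    {"dx": 0,"dy": 0,"dz": 0,"ax": 0,"ay": 0,"az": 0,"grip": 1},
    {"dx": 0,"dy": 0,"dz": 0,"ax": 0,"ay": 0,"az": 0,"grip": 1},
    {"dx": 0,"dy": 0,"dz": 0,"ax": 0,"ay": 0,"az": 0,"grip": 1},
    {"dx": 0,"dy": 0,"dz": 0,"ax": 0,"ay": 0,"az": 0,"grip": 1}
  ],
  "grip_force": 60
}}

```text
clock: 15.9
position: [0.4154, 0.3048, 0.1872]
ee_rot: [0.003, 0.027, 1.0, 0.002]
contact_force: [-1.3, -0.9, 5.9]
width: 0.0098
gripper_force: 61.0
```

Run:
```python
from h import *
from rig import sensors
s=sensors.get_state(); print(s["clock"],s["position"],s["contact_force"],s["width"],s["gripper_force"])
p,Rc=state(s); print("offset tool in cover",(CR.inv().apply(p-CV)*1e3).round(1), (DOWN.inv()*CR.inv()*Rc).as_rotvec(degrees=True).round(2))
```

```text
15.9 [0.41541307 0.30477562 0.18720969] [-1.34553766 -0.94048894  5.90564462] 0.009828895673627543 60.962244272232056
offset tool in cover [ 10.9   0.6 187.2] [-0.21 -0.33 -0.06]
```

```bash
cat >> h.py <<'E'
OFF=np.array([10.9,0.,187.2])
def tcp_for(lx,lz,deg,y=62):  # lip position in seat frame (mm), head raised by deg -> TCP world, tool R
    r=R.from_euler("y",-deg,degrees=True)
    return P2W(np.array([lx,y,lz])+r.apply(np.array([62,0,0])+OFF)), toolR(0,np.radians(deg))
def lip_of(s,deg_only=False): # lip / head edge in seat frame assuming rigid grasp
    p,Rc=state(s); rc=pr.inv()*Rc*DOWN.inv(); c=pr.inv().apply(p-PX)*1e3-rc.apply(OFF)-[0,62,0]
    return c.round(1),(c+rc.apply([-62,0,0])).round(1),(c+rc.apply([46,0,6])).round(1),rc.as_euler("ZYX",degrees=True).round(2)
E
python3 - <<'E'
from h import *
from rig import sensors
s=sensors.get_state()
for a in [(-48,60,20),(-48,6,20),(-59,2,20),(-62,0,0)]:
    p,Rt=tcp_for(*a); print(a,p.round(4),delta(s,p,Rt))
E
```

```text
(-48, 60, 20) [0.3376 0.0933 0.3047] (array([  65.8, -214.9, -118.6]), array([-0.17, -5.77, -0.64]))
(-48, 6, 20) [0.3515 0.0935 0.2525] (array([  52.2, -214.1,  -66.4]), array([-0.17, -5.77, -0.64]))
(-59, 2, 20) [0.3419 0.0934 0.2458] (array([  61.8, -214.8,  -59.7]), array([-0.17, -5.77, -0.64]))
(-62, 0, 0) [0.4092 0.0943 0.2476] (array([  -5.3, -210.2,  -61.2]), array([-0.05, -2.44, -0.65]))
```

Emit:
{"name": "jog_arm", "arguments": {
  "plan": [
    {"dx": 0,"dy": 0,"dz": -20,"ax": 0,"ay": 0,"az": 0,"grip": 1},
    {"dx": 10,"dy": 0,"dz": -32,"ax": 0,"ay": 0,"az": 0,"grip": 1},
    {"dx": 14,"dy": 0,"dz": -32,"ax": 0,"ay": 0,"az": 0,"grip": 1},
    {"dx": 14,"dy": 0,"dz": -32,"ax": 0,"ay": 0,"az": 0,"grip": 1},
    {"dx": 14,"dy": 0,"dz": -32,"ax": 0,"ay": 0,"az": 0,"grip": 1},
    {"dx": 14,"dy": 0,"dz": 0,"ax": 0,"ay": 0,"az": -0.64,"grip": 1},
    {"dx": 0,"dy": 0,"dz": 0,"ax": 0,"ay": -0.8,"az": 0,"grip": 1},
    {"dx": 0,"dy": 0,"dz": 0,"ax": 0,"ay": -0.8,"az": 0,"grip": 1},
    {"dx": 0,"dy": 0,"dz": 0,"ax": 0,"ay": -0.8,"az": 0,"grip": 1},
    {"dx": 0,"dy": 0,"dz": 0,"ax": 0,"ay": -0.8,"az": 0,"grip": 1},
    {"dx": 0,"dy": 0,"dz": 0,"ax": 0,"ay": -0.8,"az": 0,"grip": 1},
    {"dx": 0,"dy": 0,"dz": 0,"ax": 0,"ay": -0.8,"az": 0,"grip": 1},
    {"dx": 0,"dy": 0,"dz": 0,"ax": 0,"ay": -0.9,"az": 0,"grip": 1},
    {"dx": 0,"dy": -35,"dz": 0,"ax": 0,"ay": 0,"az": 0,"grip": 1},
    {"dx": 0,"dy": -35,"dz": 0,"ax": 0,"ay": 0,"az": 0,"grip": 1},
    {"dx": 0,"dy": -35,"dz": 0,"ax": 0,"ay": 0,"az": 0,"grip": 1},
    {"dx": 0,"dy": -35,"dz": 0,"ax": 0,"ay": 0,"az": 0,"grip": 1},
    {"dx": 0,"dy": -35,"dz": 0,"ax": 0,"ay": 0,"az": 0,"grip": 1},
    {"dx": 0,"dy": -35,"dz": 0,"ax": 0,"ay": 0,"az": 0,"grip": 1},
    {"dx": 0,"dy": 0,"dz": 0,"ax": 0,"ay": 0,"az": 0,"grip": 1}
  ]
}}

```text
clock: 17.57
position: [0.3505, 0.1102, 0.3326]
ee_rot: [0.294, -0.003, 0.956, 0.002]
contact_force: [0.6, -1.0, -0.5]
width: 0.0106
gripper_force: 60.1
```

Run:
```python
from h import *
from rig import sensors
s=sensors.get_state(); print(s["clock"],s["position"],s["contact_force"],s["width"],s["qpos"].round(2))
for q in lip_of(s): print(q)
for a in [(-48,40,20),(-48,6,20)]:
    p,Rt=tcp_for(*a); print(a,p.round(4),delta(s,p,Rt))
```

```text
17.5667 [0.35053633 0.11018802 0.33264778] [ 0.60190025 -0.95623059 -0.52804466] 0.010598332914761413 [ 0.16 -0.11  2.23 -0.2   0.44 -1.27]
[ 27.6  16.3 104. ]
[-31.   16.8  83.7]
[ 69.1  16.  124.8]
[-4.400e-01 -1.915e+01  1.000e-02]
(-48, 40, 20) [0.3427 0.0934 0.2854] (array([ 33.1, -16.9,  34.6]), array([-0.02, -0.14, -0.07]))
(-48, 6, 20) [0.3515 0.0935 0.2525] (array([ 44.2, -16.9,  66.8]), array([-0.02, -0.14, -0.07]))
```

Emit:
{"name": "jog_arm", "arguments": {
  "plan": [
    {"dx": 16,"dy": -8.5,"dz": 17,"ax": 0,"ay": -0.14,"az": -0.07,"grip": 1},
    {"dx": 17,"dy": -8.4,"dz": 17,"ax": 0,"ay": 0,"az": 0,"grip": 1},
    {"dx": 5,"dy": 0,"dz": 15,"ax": 0,"ay": 0,"az": 0,"grip": 1},
    {"dx": 0,"dy": 0,"dz": 0,"ax": 0,"ay": 0,"az": 0,"grip": 1},
    {"dx": 0,"dy": 0,"dz": 0,"ax": 0,"ay": 0,"az": 0,"grip": 1}
  ]
}}

```text
clock: 17.98
position: [0.3485, 0.0971, 0.2709]
ee_rot: [0.301, -0.01, 0.954, 0.003]
contact_force: [-1.2, -0.6, 0.1]
width: 0.0104
gripper_force: 60.0
```

Run:
```python
from look import *
s=sensors.get_state(); print(s["clock"],s["position"],s["contact_force"],s["width"],s["qpos"].round(2))
L=lip_of(s); print(*L)
p,Rc=state(s); rc=pr.inv()*Rc*DOWN.inv(); o=pr.inv().apply(p-PX)*1e3-rc.apply(OFF)
K=[o+rc.apply(v) for v in [(-62,36,3.5),(-62,-36,3.5),(-46,46,6),(-46,-46,6)]]
L=[(-52.5,13,13),(-52.5,111,13),(-62.5,13,13),(-62.5,111,13),(-74,132,0),(-74,-40,0)]
d=look("w6",np.array([P2W(q) for q in K+L]),15)
print(delta(s,*tcp_for(-48,6,20)))
```

```text
17.9833 [0.34852025 0.097131   0.27088315] [-1.19725859 -0.62837754  0.13981305] 0.01039967762331682 [ 0.11 -0.01  2.37 -0.27  0.19 -1.24]
[12.1  4.1 45.7] [-46.1   3.7  24.5] [53.3  4.3 67.1] [  0.35 -20.     0.02]
pred [[327.0, 106.0], [183.0, 106.0], [346.0, 139.0], [165.0, 139.0], [156.0, 87.0], [340.0, 88.0], [153.0, 67.0], [343.0, 68.0], [380.0, 41.0], [59.0, 40.0]]
crop origin [43 25] scale 2.2
(array([ 8.1, -3.7, 16.7]), array([0.02, 0.  , 0.06]))
```

View pics/w6.png

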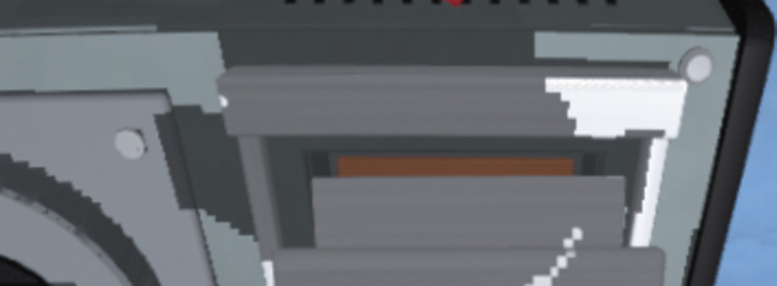

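The view shows the lip's corners at (313,178) and (624,177), within a pixel or two of prediction, and the roof edge at y≈136 also as predicted. So the grasp is true. Joint 5 is near its limit, so I'll use a 14° tilt.

Run:
```python
from h import *
from rig import sensors
s=sensors.get_state()
for a in [(-46,20,14),(-46,3,14),(-60,2,14)]:
    p,Rt=tcp_for(*a); print(a,delta(s,p,Rt)); q=Rt.as_quat(); s=dict(s); s["position"]=p; s["ee_rot"]=q[[3,0,1,2]]
```

```text
(-46, 20, 14) (array([-16.6,  -4. ,  13.4]), array([0.03, 1.03, 0.06]))
(-46, 3, 14) (array([ 4.1, -0. , 16.5]), array([0., 0., 0.]))
(-60, 2, 14) (array([13.8,  0. , -2.4]), array([0., 0., 0.]))
```

Emit:
{"name": "jog_arm", "arguments": {
  "plan": [
    {"dx": -8,"dy": -2,"dz": 0,"ax": 0,"ay": 0,"az": 0.06,"grip": 1},
    {"dx": -8.6,"dy": -2,"dz": 0,"ax": 0,"ay": 0.5,"az": 0,"grip": 1},
    {"dx": 0,"dy": 0,"dz": 13,"ax": 0,"ay": 0.53,"az": 0,"grip": 1},
    {"dx": 0,"dy": 0,"dz": 0,"ax": 0,"ay": 0,"az": 0,"grip": 1},
    {"dx": 0,"dy": 0,"dz": 0,"ax": 0,"ay": 0,"az": 0,"grip": 1}
  ]
}}

```text
clock: 18.45
position: [0.3699, 0.0937, 0.271]
ee_rot: [0.251, -0.007, 0.968, 0.003]
contact_force: [-1.5, 0.4, -1.4]
width: 0.0106
gripper_force: 60.0
```

```bash
cat > st.py <<'E'
from h import *
from rig import sensors
import sys
s=sensors.get_state(); print(s["clock"],"F",pr.inv().apply(s["contact_force"]).round(1),s["moment"].round(2),"w",round(s["width"],4),"q5,6",s["qpos"][4:].round(3)); print(*lip_of(s))
for a in sys.argv[1:]:
    a=eval(a); p,Rt=tcp_for(*a); print(a,*delta(s,p,Rt)); q=Rt.as_quat(); s=dict(s); s["position"]=p; s["ee_rot"]=q[[3,0,1,2]]
E
python3 st.py -- 2>/dev/null "(-47,3,14)" || python3 st.py "(-46,3,14)" "(-60,2,14)"
```

```text
18.45 F [-1.9  0.4 -1. ] [ 0.02  0.35 -0.  ] w 0.0106 q5,6 [ 0.325 -1.428]
[14.   0.5 35.7] [-46.1   0.5  20.6] [57.2  0.5 52.8] [ -0.02 -14.11   0.18]
18.45 F [-1.9  0.4 -1. ] [ 0.02  0.35 -0.  ] w 0.0106 q5,6 [ 0.325 -1.428]
[14.   0.5 35.7] [-46.1   0.5  20.6] [57.2  0.5 52.8] [ -0.02 -14.11   0.18]
(-46, 3, 14) [ 3.8  0.  17.2] [ 0.03  0.02 -0.  ]
(-60, 2, 14) [13.8  0.  -2.4] [0. 0. 0.]
```

Emit:
{"name": "jog_arm", "arguments": {
  "plan": [
    {"dx": 2,"dy": -0.3,"dz": 8.5,"ax": 0,"ay": 0,"az": 0,"grip": 1},
    {"dx": 2,"dy": -0.2,"dz": 8.5,"ax": 0,"ay": 0,"az": 0,"grip": 1},
    {"dx": 0,"dy": 0,"dz": 0,"ax": 0,"ay": 0,"az": 0,"grip": 1},
    {"dx": 0,"dy": 0,"dz": 0,"ax": 0,"ay": 0,"az": 0,"grip": 1}
  ]
}}

```text
clock: 18.78
position: [0.3733, 0.0931, 0.2534]
ee_rot: [0.25, -0.007, 0.968, 0.003]
contact_force: [1.0, 0.0, -2.1]
width: 0.0104
gripper_force: 60.0
```

```bash
python3 st.py "(-60,2,14)"
```

```text
18.7833 F [ 0.5  0.  -2.3] [-0.03  0.33 -0.01] w 0.0104 q5,6 [ 0.265 -1.415]
[12.3 -0.2 17.7] [-47.9  -0.2   2.8] [55.5 -0.2 34.6] [  0.   -13.96   0.16]
(-60, 2, 14) [12.1  0.7 -2.2] [ 0.03 -0.01  0.  ]
```

Emit:
{"name": "jog_arm", "arguments": {
  "plan": [
    {"dx": 3,"dy": 0.2,"dz": -0.6,"ax": 0,"ay": 0,"az": 0,"grip": 1},
    {"dx": 3,"dy": 0,"dz": -0.6,"ax": 0,"ay": 0,"az": 0,"grip": 1},
    {"dx": 3,"dy": 0,"dz": -0.6,"ax": 0,"ay": 0,"az": 0,"grip": 1},
    {"dx": 3,"dy": 0,"dz": -0.6,"ax": 0,"ay": 0,"az": 0,"grip": 1},
    {"dx": 0,"dy": 0,"dz": 0,"ax": 0,"ay": 0,"az": 0,"grip": 1},
    {"dx": 0,"dy": 0,"dz": 0,"ax": 0,"ay": 0,"az": 0,"grip": 1}
  ]
}}

```text
clock: 19.28
position: [0.362, 0.0929, 0.2496]
ee_rot: [0.25, -0.007, 0.968, 0.003]
contact_force: [0.6, 0.0, -0.7]
width: 0.0105
gripper_force: 60.1
```

```bash
python3 st.py "(-61.5,1,12)" "(-61.5,0,8)" "(-61.5,0,4)" "(-61.5,0,0)"
```

```text
19.2833 F [ 0.4  0.  -0.8] [-0.07  0.32 -0.01] w 0.0105 q5,6 [ 0.248 -1.399]
[ 0.4 -0.3 17. ] [-59.7  -0.2   2. ] [43.6 -0.3 33.9] [ -0.04 -13.97   0.16]
(-61.5, 1, 12) [-4.4  0.8  3.2] [ 0.02  0.33 -0.01]
(-61.5, 0, 8) [-12.7  -0.    6.5] [0.   0.67 0.  ]
(-61.5, 0, 4) [-12.9   0.    5.5] [0.   0.67 0.  ]
(-61.5, 0, 0) [-12.9   0.    5.5] [0.   0.67 0.  ]
```

Emit:
{"name": "jog_arm", "arguments": {
  "plan": [
    {"dx": 1,"dy": 0,"dz": -0.2,"ax": 0,"ay": 0,"az": 0,"grip": 1},
    {"dx": 1,"dy": 0,"dz": -0.2,"ax": 0,"ay": 0,"az": 0,"grip": 1},
    {"dx": 1,"dy": 0,"dz": -0.2,"ax": 0,"ay": 0,"az": 0,"grip": 1},
    {"dx": 0,"dy": 0,"dz": 0,"ax": 0,"ay": 0,"az": 0,"grip": 1}
  ]
}}

```text
clock: 19.62
position: [0.3604, 0.0929, 0.2493]
ee_rot: [0.252, -0.007, 0.968, 0.003]
contact_force: [3.3, -0.0, 0.3]
width: 0.0105
gripper_force: 60.0
```

```bash
python3 st.py "(-61.5,1,12)" "(-61.5,0,8)" "(-61.5,0,4)" "(-61.5,0,0)"
```

```text
19.6167 F [ 3.3 -0.1 -0.6] [-0.14 -0.29 -0.11] w 0.0105 q5,6 [ 0.243 -1.395]
[-0.5 -0.2 17.3] [-60.7  -0.2   2.1] [42.6 -0.3 34.3] [ -0.04 -14.16   0.17]
(-61.5, 1, 12) [-5.9  0.7  3.8] [ 0.03  0.36 -0.01]
(-61.5, 0, 8) [-12.7  -0.    6.5] [0.   0.67 0.  ]
(-61.5, 0, 4) [-12.9   0.    5.5] [0.   0.67 0.  ]
(-61.5, 0, 0) [-12.9   0.    5.5] [0.   0.67 0.  ]
```

```bash
python3 st.py "(-60.4,1.5,12)"  "(-60.4,1,10)" "(-60.4,0.5,8)" "(-60.4,0.5,6)" "(-60.4,0,4)"
```

```text
19.6167 F [ 3.3 -0.1 -0.6] [-0.14 -0.29 -0.11] w 0.0105 q5,6 [ 0.243 -1.395]
[-0.5 -0.2 17.3] [-60.7  -0.2   2.1] [42.6 -0.3 34.3] [ -0.04 -14.16   0.17]
(-60.4, 1.5, 12) [-7.1  0.7  3.5] [ 0.03  0.36 -0.01]
(-60.4, 1, 10) [-6.4  0.   3.1] [0.   0.33 0.  ]
(-60.4, 0.5, 8) [-6.4 -0.   3.2] [-0.    0.33 -0.  ]
(-60.4, 0.5, 6) [-6.5 -0.   2.7] [0.   0.33 0.  ]
(-60.4, 0, 4) [-6.4 -0.   3.2] [-0.    0.33 -0.  ]
```

Emit:
{"name": "jog_arm", "arguments": {
  "plan": [
    {"dx": -8,"dy": 0.3,"dz": 3.5,"ax": 0,"ay": 0.36,"az": 0,"grip": 1},
    {"dx": -6.4,"dy": 0,"dz": 3.1,"ax": 0,"ay": 0.33,"az": 0,"grip": 1},
    {"dx": -6.4,"dy": 0,"dz": 3.2,"ax": 0,"ay": 0.33,"az": 0,"grip": 1},
    {"dx": -6.5,"dy": 0,"dz": 2.7,"ax": 0,"ay": 0.33,"az": 0,"grip": 1},
    {"dx": 0,"dy": 0,"dz": 0,"ax": 0,"ay": 0,"az": 0,"grip": 1},
    {"dx": 0,"dy": 0,"dz": 0,"ax": 0,"ay": 0,"az": 0,"grip": 1}
  ]
}}

```text
clock: 20.12
position: [0.3895, 0.0936, 0.2492]
ee_rot: [0.181, -0.007, 0.983, 0.003]
contact_force: [0.4, -0.8, 0.3]
width: 0.0105
gripper_force: 60.2
```

```bash
python3 st.py "(-60.4,0.5,4)" "(-60.4,0.3,2)" "(-60.4,0,0)"
```

```text
20.1167 F [ 0.5 -0.8  0.2] [-0.1  -0.1  -0.06] w 0.0105 q5,6 [ 0.441 -1.482]
[ 0.6 -0.   6.4] [-61.1   0.    0.1] [45.7 -0.1 17.1] [-0.03 -5.88  0.15]
(-60.4, 0.5, 4) [-6.8  0.5  2.1] [ 0.02  0.31 -0.01]
(-60.4, 0.3, 2) [-6.5 -0.   2.9] [0.   0.33 0.  ]
(-60.4, 0, 0) [-6.5  0.   3. ] [-0.    0.33  0.  ]
```

Emit:
{"name": "jog_arm", "arguments": {
  "plan": [
    {"dx": -6.5,"dy": 0.2,"dz": 2.2,"ax": 0,"ay": 0.31,"az": 0,"grip": 1},
    {"dx": -6.5,"dy": 0,"dz": 2.9,"ax": 0,"ay": 0.33,"az": 0,"grip": 1},
    {"dx": 0,"dy": 0,"dz": 0,"ax": 0,"ay": 0,"az": 0,"grip": 1}
  ]
}}

```text
clock: 20.37
position: [0.4036, 0.094, 0.2488]
ee_rot: [0.147, -0.007, 0.989, 0.002]
contact_force: [-2.1, -0.4, -2.1]
width: 0.0102
gripper_force: 60.0
```

```bash
python3 st.py "(-60.6,0.3,1)" "(-60.6,0,-1)"
```

```text
20.3667 F [-2.6 -0.3 -1.5] [ 0.04  0.56 -0.04] w 0.0102 q5,6 [ 0.532 -1.499]
[1.2 0.2 2.3] [-60.7   0.2   0.2] [47.   0.2  9.8] [-0.02 -1.96  0.14]
(-60.6, 0.3, 1) [-3.2  0.3  1.1] [ 0.02  0.16 -0.  ]
(-60.6, 0, -1) [-6.5  0.   3. ] [0.   0.33 0.  ]
```

Emit:
{"name": "jog_arm", "arguments": {
  "plan": [
    {"dx": -3.2,"dy": 0,"dz": 1.5,"ax": 0,"ay": 0.16,"az": 0,"grip": 1},
    {"dx": -3.2,"dy": 0,"dz": 1.5,"ax": 0,"ay": 0.16,"az": 0,"grip": 1},
    {"dx": 0,"dy": 0,"dz": 1,"ax": 0,"ay": 0,"az": 0,"grip": 1},
    {"dx": 0,"dy": 0,"dz": 0,"ax": 0,"ay": 0,"az": 0,"grip": 1}
  ]
}}

```text
clock: 20.7
position: [0.4097, 0.0941, 0.2477]
ee_rot: [0.131, -0.007, 0.991, 0.002]
contact_force: [-5.9, -1.6, 11.4]
width: 0.0105
gripper_force: 62.0
```

```bash
python3 st.py "(-60.6,0.,0)" "(-60.6,-2,0)"
```

```text
20.7 F [-2.8 -1.5 12.6] [-0.17  0.4  -0.1 ] w 0.0105 q5,6 [ 0.573 -1.506]
[ 0.7  0.3 -0.1] [-61.3   0.3  -0.2] [46.6  0.3  5.9] [ 0.01 -0.04  0.14]
(-60.6, 0.0, 0) [-0.9  0.2 -0.1] [0.02 0.01 0.  ]
(-60.6, -2, 0) [ 0. -0.  2.] [0. 0. 0.]
```

Emit:
{"name": "jog_arm", "arguments": {
  "plan": [
    {"dx": 0,"dy": 0,"dz": 1.5,"ax": 0,"ay": 0.1,"az": 0,"grip": 1},
    {"dx": 0,"dy": 0,"dz": 1,"ax": 0,"ay": 0.1,"az": 0,"grip": 1},
    {"dx": 0,"dy": 0,"dz": 0,"ax": 0,"ay": 0,"az": 0,"grip": 1}
  ]
}}

```text
clock: 20.95
position: [0.4119, 0.0942, 0.2482]
ee_rot: [0.124, -0.008, 0.992, 0.002]
contact_force: [-12.4, -2.8, 33.7]
width: 0.0105
gripper_force: 65.0
```

```bash
python3 st.py
```

```text
20.95 F [-3.3 -2.7 35.8] [-0.38  0.16 -0.11] w 0.0105 q5,6 [ 0.592 -1.509]
[ 0.4  0.3 -0. ] [-61.6   0.2   0.8] [46.4  0.3  5.4] [0.04 0.72 0.14]
```

Emit:
{"name": "jog_arm", "arguments": {
  "plan": [
    {"dx": 0,"dy": 0,"dz": -1.5,"ax": 0,"ay": -0.1,"az": 0,"grip": 1},
    {"dx": 0,"dy": 0,"dz": -1,"ax": 0,"ay": -0.1,"az": 0,"grip": 1},
    {"dx": 0,"dy": 0,"dz": 0,"ax": 0,"ay": 0,"az": 0,"grip": 0.5},
    {"dx": 0,"dy": 0,"dz": 0,"ax": 0,"ay": 0,"az": 0,"grip": 0.5},
    {"dx": 0,"dy": 0,"dz": 0,"ax": 0,"ay": 0,"az": 0,"grip": 0.5},
    {"dx": 0,"dy": 0,"dz": -20,"ax": 0,"ay": 0,"az": 0,"grip": 0.5},
    {"dx": 0,"dy": 0,"dz": -30,"ax": 0,"ay": 0,"az": 0,"grip": 0.5},
    {"dx": 0,"dy": 0,"dz": -30,"ax": 0,"ay": 0,"az": 0,"grip": 0.5},
    {"dx": 0,"dy": 0,"dz": -30,"ax": 0,"ay": 0,"az": 0,"grip": 0.5},
    {"dx": 0,"dy": 0,"dz": 0,"ax": 0,"ay": 0,"az": 0,"grip": 0.5}
  ]
}}

```text
clock: 21.78
position: [0.3829, 0.0936, 0.358]
ee_rot: [0.136, -0.007, 0.991, 0.003]
contact_force: [0.0, 0.3, 0.1]
width: 0.0428
gripper_force: 0.0
```

Run:
```python
from look import *
s=sensors.get_state(); print(s["clock"],s["contact_force"],s["width"])
K=[(-62.5,62,13),(-52.5,62,13),(-46,62,6),(-46,40,6),(-26,62,30),(34,62,30),(46,62,6),(46,35,6),(49.5,35,6)]
d=look("w7",np.array([P2W(q) for q in K]),5); g=cv2.cvtColor(d["image"],cv2.COLOR_RGB2GRAY)
def prof(a,b,n=60):  # grey profile along a panel line
    t=np.linspace(0,1,n)[:,None]; Q=np.array(a)*(1-t)+np.array(b)*t
    q=project(d,np.array([P2W(v) for v in Q])).astype(np.float32)
    v=cv2.remap(d["image"],q[:,:1],q[:,1:],cv2.INTER_LINEAR)[:,0]; return list(zip(Q[:,0].round().astype(int).tolist(),Q[:,1].round().astype(int).tolist(),v.mean(1).round().astype(int).tolist()))
print("down slope y=35",[(x,v) for x,_,v in prof((60,35,6),(-75,35,6),68)])
print("across x=-10",[(y,v) for _,y,v in prof((-10,0,6),(-10,125,6),63)])
print("across x=40",[(y,v) for _,y,v in prof((40,0,6),(40,125,6),63)])
```

```text
21.7833 [0.01508483 0.33097222 0.09128011] 0.04280100204523379
pred [[255.0, 97.0], [255.0, 110.0], [255.0, 117.0], [229.0, 117.0], [255.0, 144.0], [255.0, 214.0], [255.0, 216.0], [227.0, 216.0], [227.0, 220.0]]
crop origin [221  92] scale 4.5
down slope y=35 [(60, 134), (58, 134), (56, 145), (54, 221), (52, 232), (50, 167), (48, 83), (46, 142), (44, 219), (42, 228), (40, 228), (38, 228), (36, 223), (34, 229), (32, 234), (30, 233), (28, 235), (26, 233), (24, 228), (22, 233), (20, 235), (18, 236), (16, 234), (14, 234), (12, 232), (10, 234), (8, 237), (6, 235), (4, 234), (2, 233), (0, 224), (-2, 116), (-4, 109), (-6, 109), (-9, 107), (-11, 108), (-13, 109), (-15, 107), (-17, 109), (-19, 108), (-21, 108), (-23, 108), (-25, 106), (-27, 108), (-29, 108), (-31, 109), (-33, 108), (-35, 108), (-37, 107), (-39, 106), (-41, 106), (-43, 111), (-45, 108), (-47, 106), (-49, 107), (-51, 108), (-53, 101), (-55, 109), (-57, 110), (-59, 111), (-61, 111), (-63, 111), (-65, 111), (-67, 71), (-69, 63), (-71, 64), (-73, 64), (-75, 58)]
across x=-10 [(0, 89), (2, 119), (4, 137), (6, 133), (8, 105), (10, 1
[... 641 characters left out ...]
=40 [(0, 132), (2, 133), (4, 135), (6, 141), (8, 204), (10, 229), (12, 204), (14, 129), (16, 133), (18, 203), (20, 227), (22, 227), (24, 228), (26, 227), (28, 227), (30, 227), (32, 228), (34, 228), (36, 228), (38, 228), (40, 228), (42, 229), (44, 229), (46, 229), (48, 229), (50, 230), (52, 229), (54, 230), (56, 195), (58, 61), (60, 50), (62, 55), (65, 60), (67, 67), (69, 161), (71, 231), (73, 232), (75, 233), (77, 233), (79, 233), (81, 233), (83, 234), (85, 234), (87, 234), (89, 234), (91, 234), (93, 235), (95, 235), (97, 235), (99, 236), (101, 236), (103, 237), (105, 237), (107, 232), (109, 156), (111, 154), (113, 233), (115, 229), (117, 166), (119, 148), (121, 149), (123, 150), (125, 150)]
```

```bash
python3 -c "
from rig import manip; print(manip.sign_off())"
```

```text
the job is handed in; nothing more can be done
None
```

The job is handed in: the isolator is off at its stop, the hasp stands out at about 1.55 rad, and the cover measures as shut under the roller catch. No verdict came back, and I checked the cover in the last image by code, not by eye.

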